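Slide the wire shelf panel into the growing rack

ROBOT

A 7-joint arm with a two-finger parallel gripper is mounted at the origin on the work surface. World frame = base frame: x ahead of the robot, y to its left, z up, the work surface at z = 0. Lengths are in mm, angles in rad, forces in N, time in s.
With the tool pointing down it reaches from about 400 to 875 mm from the base axis. Payload 4.4 kg.
Tool frame: the origin (TCP) lies between the finger pads; the fingertips stand 22 mm ahead of it and the grasp point (between the pads) lies 3 mm ahead of it; z points along the fingers, y is the line along which they close (so a half turn about z gives the same grasp; the last joint's range is limited). The gripper opens to 85 mm and grips with 20 to 120 N. Pads are 22 mm wide; open, the fingers measure 114 mm over their backs; the gripper's body (76 mm by 85 mm) begins 54 mm behind the grasp point. The pads swing forward as they close: fully open they stand 13 mm farther back than shut.
Start: joints at [1.04, 0.628, 0.038, 1.517, -0.027, 0.996, -0.02], TCP at [291.386, -581.044, 253.313] pointing down, gripper open.
Joint ranges: [-3.06, 3.06], [-0.37, 2.12], [-1.25, 1.32], [0.18, 2.47], [-1.1, 4.24], [0.23, 1.98], [-2.94, 2.94]. Speed limits (rad/s): [2.57, 2.57, 3.14, 3.14, 3.14, 3.14, 3.14].

INTERFACE

Orientations are given as [roll, pitch, yaw] about the fixed x, y, z axes, in that order (R = Rz(yaw) Ry(pitch) Rx(roll)).
In Python, from cell import ctrl gives the robot as it stands.
- The arm moves only by the tool step_arm, never from a script. Its argument "plan" is a list of rows, each an object of numbers: "dx", "dy", "dz": the shift along the tool's x, y, z scaled (see below); "ax", "ay", "az": the turn, a rotation vector about the tool's x, y, z scaled (see below); "gripper": the opening, from 0 (shut) to 1 (fully open). A call has 1 to 20 rows; each row shifts and turns the commanded pose from where the row before left it, along the tool's axes as they then stand; what a row does not reach is not made up. The controller multiplies each number of a shift by 0.3 m and each number of a turn by 90 degrees. A row lasts 1/8 s, in which the tool goes at most 62.5 mm and 10.7 degrees, less where a joint would pass 70% of its speed; a pose out of reach is approached as far as the arm can. A call with a number of a shift or a turn outside -1 to 1 is refused whole. A call with a gripper value outside its range is refused whole. The fingers move at their own pace and stop on an object; the grip force is fixed at half the most. Time passes only in rows, so rows that do not move let the fingers close. It gives the time, the measured TCP pose, the force, the opening and the grip force at its end, in the units of the state.
- ctrl.read_state(): the state, without advancing time (a new reading comes with each control period).
- ctrl.get_image(name): name is "side" or "top" or "wrist"; returns a dict with "color" (480x640x3 uint8, red, green, blue), "range_z" (480x640 float32, mm along the optical axis (not along the pixel's ray), 0 where there is no reading), "fx", "fy", "cx", "cy" (pixels), "T" (4x4, takes a point from camera to world coordinates); the wrist camera has in their place "T_tool_cam" (4x4, takes a point from camera to tool coordinates, whose origin is the TCP and whose axes are the flange's). Camera axes: x right, y down, z forward; pixel columns grow to the right and rows downward; lengths in mm; the calibration is good to about 2 mm. A picture is of the moment at which its call begins: read the wrist's pose just before it.
- ctrl.finish_job(): hands the job in; it is judged then, once.
The state is a dict: "clock": time; "qpos": joint angles; "qd": joint speeds; "tau": joint torques, N m; "eef_pos": TCP position; "tool_rot": TCP orientation; "force": force on the tool from outside, world axes, zero at the start; "torque": the same for the moment, N m; "width": finger opening in mm; "gripper_force": force on a finger pad.
Only numpy, scipy, OpenCV 4.12 (cv2) and the standard library are available. Lean on these libraries where they do the work, as an engineer would, in place of code of your own. Each camera call takes 0.05 s, during which the arm holds its last target. There are 200 camera calls.

TASK

One of the two small growing racks still has room. Pick up the loose white wire shelf panel by its black grip and slide it, grip towards you, into the empty pair of rails directly above that rack's loaded bottom panel. Push it in gently until you feel it bear firmly against the end stop, keep it pressed there for a moment without shoving hard, then let go and leave it lying flat on its rails, with the tubs and the other things around left alone.

Things in the scene. Friction and masses are not known exactly. Their poses are not given: they have to be found in the camera images.
- shelf_panel: the loose white wire shelf panel: a flat mesh in a 10 mm wide, 6 mm thick frame, 150 mm deep (x) by 200 mm wide (y), about 0.3 kg. Origin: centre of the mesh part's underside. Its own -x side is the front, with the grip; its +x edge enters the rack first. z up. Starts flat on the table.
- panel_grip (a point): where to grasp: in the black grip block, 130 mm from the panel's origin towards its -x, 22 mm above its underside. Block 32 mm (x) by 26 mm (y), 38 mm high from the panel's underside up; two 8 mm wide, 6 mm thick bars join it to the panel. Pinch across its 26 mm (panel y) from above, firmly (40 N or more): the panel hangs out from the grip and may sag a little.
- rails: target pair of rails: two aluminium C channels facing each other, fixed in the rack with room, directly above its loaded bottom panel, below another empty pair. Height differs from run to run. Origin: midway between the channels, halfway along them, at the top face of the ledges the panel lies on. x points into the rack, the way the panel slides; z up. Channels 150 mm long (x -75 to +75 mm).
- rails_mouth (a point): front end of the target rails, midway between them at ledge height (75 mm before their origin). Channel walls are 207 mm apart: the panel has 3.5 mm of play each side. The slot is 14 mm high for the 6 mm panel; ledges and upper flanges reach 16 mm in from the walls. The rack's front posts begin 5 mm before it. The channels are smooth (friction about 0.2).
- panel_nose (a point): middle of the panel's leading (+x) edge, underside, 75 mm from its origin. It ends against the end stop: two rigid upright dark steel flats hung at the rack's rear (22 mm wide, 120 mm apart), set anew for each run, its place not reported: it halts the panel with the panel's origin 25 to 9 mm short of the rails' origin. It must be felt: press 8 to 20 N for half a second (over 30 N is too much), then let go.
- upper_rails: the other empty pair of rails in the same rack, 60 to 100 mm higher than the target pair; same shape and frame as the target pair. Not to be used.
- rack: the rack with room, grey slotted-steel frame 300 mm high, 250 mm wide (y), 160 mm deep (x); open at the front (its -x side). Origin: centre of its underside; x points from front to back. Its bottom level holds a fixed loaded panel with the two tubs tub_a and tub_b, tops at 117 mm height. It also carries the upright steel end stop at its rear.
- full_rack: the other rack, same frame, all three levels filled. Same frame convention. It may stand left or right of the one with room.
- tub_a: loose lidded clear tub, 78 x 78 x 66 mm, standing on the bottom panel of the rack with room; origin centre of its underside. Leave alone.
- tub_b: the same, beside tub_a. Leave alone.
- tub_c: loose lidded tub 78 x 78 x 66 mm on the table; origin centre of its underside. Leave alone.
- tub_d: the same, elsewhere on the table. Leave alone.
- spray: white bottle, 60 mm across, 150 mm high; origin centre of its underside. Leave alone.
- jar: glass jar, 70 mm across, 90 mm high; origin centre of its underside. Leave alone.
- spatula: small spatula lying on the table along its x. Leave alone.
- lids: stack of four square tub lids, 78 x 78 x 30 mm; origin centre of its underside. Leave alone.

How it is judged:
By the outcome, as a careful person would: the job done as asked, in the order asked, and still so for the second after the job is handed in, with the robot touching nothing.
It also fails if it takes over 72 s, if anything falls off the work surface, if the arm or the gripper's body presses on something with over 40 N, if the wrist force passes 120 N, or if a joint passes its speed limit or range.

## Working session

There is one attempt and no reset: what is moved stays moved. The work goes in short steps, Python scripts to look and compute and a tool call to move; the robot and the scene stay as the last step left them, time stands still between calls to the robot, and variables do not carry over. Pictures are saved under pics/ and viewed, at most 10 in all, crops included, and the job is handed in when it is done.

Besides the shell and the picture viewer there is one more tool, called after "Emit:" by a JSON object that holds its "fn" and its "kwargs". step_arm: Moves the arm, as the interface text tells. Shifts and turns lie within -1 to 1; 1 stands for 0.3 m of shift or 90 degrees of turn. Its arguments: {"type":"object","properties":{"plan":{"type":"array"}},"required":["plan"]}

```bash
mkdir -p pics
python3 - <<'E'
from cell import ctrl
import cv2,numpy as np
s=ctrl.read_state();print(s)
for n in("top","side"):
    d=ctrl.get_image(n);np.savez(n+".npz",**d);cv2.imwrite(f"pics/{n}0.png",d["color"][:,:,::-1]);print(n,d["fx"],d["cx"],d["T"].round(3).tolist())
E
```

```text
{'clock': 0.0, 'qpos': array([ 1.04019879,  0.62930611,  0.03845614,  1.51835712, -0.02701015,
        0.99624731, -0.02001264]), 'qd': array([ 0.00023109,  0.00236492, -0.00057805, -0.00087276,  0.00023823,
        0.00055091, -0.00023673]), 'tau': array([ 1.42607420e-03, -5.63400042e+01,  1.22645516e+00, -1.93444777e+01,
        1.09811078e-02,  1.03136350e-02, -2.83188922e-05]), 'eef_pos': array([ 291.12959522, -580.53345418,  252.4186903 ]), 'tool_rot': array([-3.13979321e+00,  2.09664977e-05,  4.64768159e-01]), 'force': array([ 0.17863136,  0.30868859, -0.81938214]), 'torque': array([-0.0154052 , -0.02776636, -0.00990418]), 'gripper_force': 0.0, 'width': 85.51998634545923}
top 518.9587774864864 314.04180203101174 [[-0.024, -0.996, 0.091, 431.542], [-1.0, 0.024, 0.001, 2.965], [-0.003, -0.091, -0.996, 1623.592], [0.0, 0.0, 0.0, 1.0]]
side 595.5970681343576 323.796448274897 [[-0.876, -0.289, 0.387, -11.907], [-0.483, 0.506, -0.714, 1090.286], [0.011, -0.812, -0.583, 1059.453], [0.0, 0.0, 0.0, 1.0]]
```

View pics/top0.png

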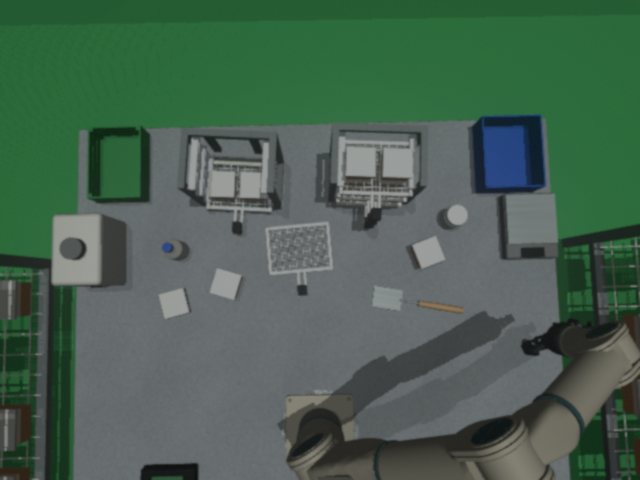

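View pics/side0.png

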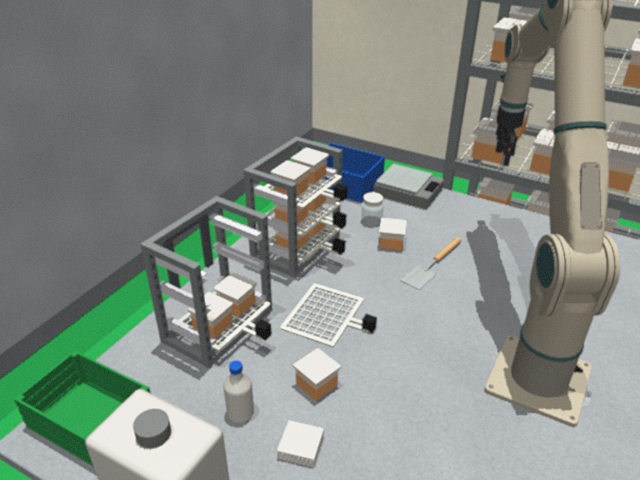

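The top view shows the rack with room on the left, around pixel (232,170), with the full rack at (378,165). The loose panel is at (299,247) and its black grip at (302,290). In the side view the target rails sit just above the tubs, at about (185,297) and (255,258). The upper pair is at (185,253) and (240,228).

```bash
cat > h.py <<'E'
import numpy as np,cv2
from scipy.spatial.transform import Rotation as R
def cloud(d,T=None):
    T=d["T"] if T is None else T
    z=d["range_z"].astype(float);v,u=np.mgrid[0:480,0:640]
    P=np.stack([(u-d["cx"])/d["fx"]*z,(v-d["cy"])/d["fy"]*z,z],-1)
    W=P@T[:3,:3].T+T[:3,3];W[z<=0]=np.nan
    return W
E
python3 - <<'E'
from h import *
d=dict(np.load("top.npz"));W=cloud(d);c=d["color"].astype(int)
print("table z",np.nanmedian(W[330:360,200:280,2]))
# panel
m=np.zeros((480,640),bool);m[215:280,258:340]=1
m&=(c.min(2)>165)
print(m.sum());p=W[m][:,:2];p=p[~np.isnan(p).any(1)]
r=cv2.minAreaRect(p.astype(np.float32));print("panel",r)
g=np.zeros_like(m);g[280:300,292:312]=1;g&=(c.max(2)<60);print("grip",np.nanmedian(W[g],0),np.nanmin(W[g],0),np.nanmax(W[g],0))
for n in("top","side"):
    d=dict(np.load(n+".npz"));W=cloud(d);c=d["color"].astype(int)
    q=W.reshape(-1,3);k=c.min(2).reshape(-1)
    s=(q[:,0]>600)&(q[:,0]<950)&(q[:,1]>80)&(q[:,1]<400)&(q[:,2]>20)
    q=q[s];k=k[s]
    h,e=np.histogram(q[:,2],np.arange(20,330,5));print(n,[(int(a),int(b)) for a,b in zip(e,h) if b>15])
    t=q[q[:,2]>285];print("top frame",cv2.minAreaRect(t[:,:2].astype(np.float32)),t[:,2].max(), cv2.boxPoints(cv2.minAreaRect(t[:,:2].astype(np.float32))).tolist())
E
python3 - <<'E'
import cv2
a=cv2.imread('pics/side0.png')[180:370,130:290];b=cv2.imread('pics/top0.png')[120:245,170:290]
cv2.imwrite('pics/c1.png',cv2.hconcat([cv2.resize(a,(480,570),interpolation=2),cv2.resize(b,(320,570)) ]))
E
```

```text
table z 1.781688914883489
0
panel ((0.0, 0.0), (0.0, 0.0), 0.0)
grip [419.74277414  45.07294952  38.32976012] [407.41562568  33.02666789  -0.91339301] [434.81180444  58.4802915   50.6747151 ]
top [(20, 385), (25, 182), (30, 20), (40, 42), (45, 186), (50, 358), (55, 226), (60, 181), (65, 119), (70, 41), (75, 37), (80, 60), (85, 45), (90, 21), (105, 23), (110, 229), (115, 710), (120, 321), (125, 35), (140, 16), (145, 23), (150, 20), (155, 61), (160, 41), (165, 36), (170, 132), (175, 187), (180, 62), (185, 17), (195, 27), (205, 20), (210, 17), (215, 26), (225, 28), (230, 19), (235, 17), (240, 40), (245, 83), (250, 27), (255, 140), (260, 434), (265, 170), (270, 29), (275, 36), (280, 46), (285, 91), (290, 84), (295, 423), (300, 885), (305, 197)]
top frame ((763.3731689453125, 224.89944458007812), (251.21908569335938, 162.12652587890625), 85.79318237304688) 311.0749355053051 [[673.3140258789062, 105.57487487792969], [835.0037231445312, 93.68177795410156], [853.4323120117188, 344.2239990234375], [691.7426147460938, 356.11712646484375]]
side [(20, 363), (25, 64), (30, 44), (35, 31), (40, 80)
[... 182 characters left out ...]
 (125, 72), (130, 73), (135, 77), (140, 69), (145, 69), (150, 120), (155, 346), (160, 155), (165, 151), (170, 469), (175, 319), (180, 111), (185, 93), (190, 98), (195, 99), (200, 95), (205, 89), (210, 83), (215, 89), (220, 84), (225, 72), (230, 77), (235, 68), (240, 297), (245, 241), (250, 145), (255, 212), (260, 383), (265, 119), (270, 121), (275, 143), (280, 224), (285, 304), (290, 314), (295, 607), (300, 759)]
top frame ((765.6646728515625, 224.6890106201172), (257.4482116699219, 165.77127075195312), 85.94091796875) 306.197888212928 [[673.8751831054688, 102.15486145019531], [839.2306518554688, 90.42073059082031], [857.4541625976562, 347.22314453125], [692.0986938476562, 358.957275390625]]
```

View pics/c1.png

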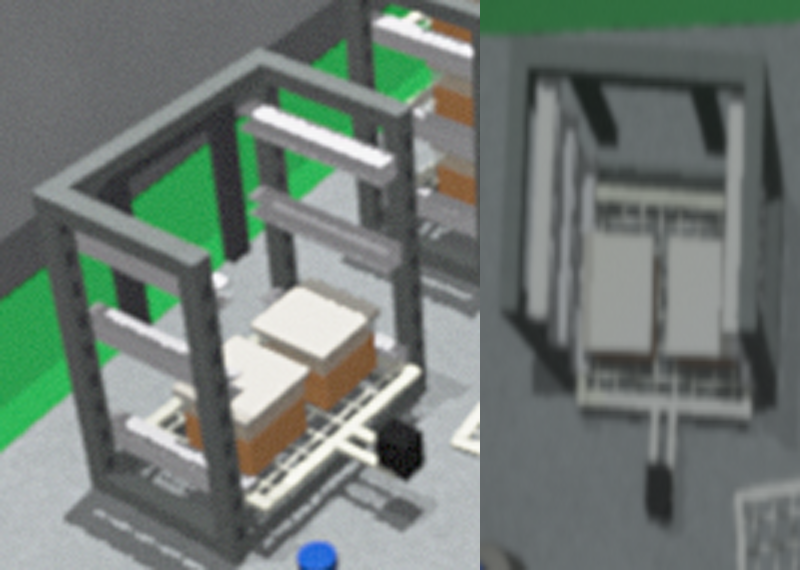

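The crop shows the rack's two empty rail pairs. The lower pair's ledge is the bright lip, the end stop flats hang at the rear, and the loaded bottom panel has its grip towards the robot.

Run:
```python
from h import *
d=dict(np.load("top.npz"));W=cloud(d);c=d["color"].astype(int)
roi=np.zeros((480,640),bool);roi[215:280,258:340]=1
print(np.percentile(c[roi].min(1),[50,80,90,95]))
for th in(130,140,150):
    m=(roi&(c.min(2)>th)).astype(np.uint8);m=cv2.morphologyEx(m,cv2.MORPH_CLOSE,np.ones((3,3)))
    n,l,s,_=cv2.connectedComponentsWithStats(m);i=1+s[1:,4].argmax()
    # intersect rays with z=6 plane
    v,u=np.nonzero(l==i);r=np.c_[(u-d["cx"])/d["fx"],(v-d["cy"])/d["fy"],np.ones(len(u))]@d["T"][:3,:3].T
    p=d["T"][:3,3]+r*((7-d["T"][2,3])/r[:,2])[:,None]
    rr=cv2.minAreaRect(p[:,:2].astype(np.float32));print(th,rr)
g=np.zeros_like(roi);g[280:300,292:312]=1;g&=(c.max(2)<60)&(W[...,2]>32)
print("grip",W[g].mean(0),g.sum())
yaw=np.deg2rad(-4.2);ex=np.array([np.cos(yaw),np.sin(yaw)]);ey=np.array([-ex[1],ex[0]]);o=np.array([763.8,224.9])
for n in("top","side"):
    d=dict(np.load(n+".npz"));W=cloud(d);q=W.reshape(-1,3)
    a=(q[:,:2]-o)@ex;b=(q[:,:2]-o)@ey;z=q[:,2]
    for s in(-1,1):
      for zl,zh in((150,162),(168,181),(236,248),(256,269)):
        k=(np.abs(a)<60)&(s*b>75)&(s*b<112)&(z>zl)&(z<zh)
        if k.sum()>8:
            f=np.polyfit(a[k],b[k],1)
            print(n,s,zl,k.sum(),"z med",np.median(z[k]).round(1),"y 5/50/95",np.percentile(b[k],[3,50,97]).round(1),"x",np.percentile(a[k],[3,97]).round(),"slope",f[0].round(4))
# histograms of z in fine bins
    for s in(-1,1):
        k=(np.abs(a)<60)&(s*b>80)&(s*b<112)&(z>145)&(z<185);h,e=np.histogram(z[k],np.arange(145,186,2));print(n,s,list(zip(e.astype(int).tolist(),h.tolist())))
```

```text
[105.   119.   135.   146.55]
130 ((538.7630615234375, 52.61505126953125), (173.4527587890625, 200.44070434570312), 3.6737635135650635)
140 ((538.066650390625, 52.60923767089844), (171.57415771484375, 195.47242736816406), 3.826524257659912)
150 ((478.6524658203125, 61.68898010253906), (9.332469940185547, 9.238719940185547e-07), 88.61377716064453)
grip [419.77657587  44.69812626  39.23618404] 66
top -1 256 241 z med 262.8 y 5/50/95 [-102.4  -95.1  -88.1] x [-55.  54.] slope 0.0017
top 1 150 51 z med 158.0 y 5/50/95 [87.4 89.  90.6] x [-56.  54.] slope -0.0015
top 1 168 230 z med 175.9 y 5/50/95 [ 87.3  95.4 103.2] x [-57.  56.] slope -0.0034
top 1 236 47 z med 245.1 y 5/50/95 [87.1 89.2 90.9] x [-57.  53.] slope 0.0036
top 1 256 313 z med 262.5 y 5/50/95 [ 87.5  96.6 106.2] x [-57.  55.] slope 0.0026
top -1 [(145, 0), (147, 0), (149, 0), (151, 0), (153, 0), (155, 0), (157, 0), (159, 0), (161, 0), (163, 0), (165, 0), (167, 0), (169, 0), (171, 0), (173, 0), (175, 0), (177, 0), (179, 0), (181, 0), (183, 0)]
top 1 [(145, 0), (147, 0), (149, 0), (151, 2), (153, 6), (155, 7), (157, 19), (15
[... 560 characters left out ...]
pe -0.008
side 1 168 267 z med 174.0 y 5/50/95 [ 87.3  99.7 107.7] x [-32.  57.] slope -0.0184
side 1 236 67 z med 245.1 y 5/50/95 [103.1 105.7 107.8] x [-37.  57.] slope -0.0021
side 1 256 65 z med 258.9 y 5/50/95 [104.  106.  108.8] x [-36.  56.] slope -0.0015
side -1 [(145, 0), (147, 0), (149, 0), (151, 4), (153, 22), (155, 57), (157, 83), (159, 23), (161, 1), (163, 1), (165, 0), (167, 0), (169, 13), (171, 59), (173, 79), (175, 66), (177, 22), (179, 6), (181, 0), (183, 0)]
side 1 [(145, 0), (147, 0), (149, 0), (151, 1), (153, 5), (155, 17), (157, 17), (159, 19), (161, 17), (163, 20), (165, 15), (167, 24), (169, 27), (171, 47), (173, 96), (175, 59), (177, 24), (179, 1), (181, 0), (183, 0)]
```

Emit:
{"fn": "step_arm", "kwargs": {"plan": [{"az": 0.085,"gripper": 1},{"az": 0.085,"gripper": 1},{"az": 0.085,"gripper": 1},{"dx": 0.035,"dy": -0.128,"gripper": 1},{"dx": 0.035,"dy": -0.128,"gripper": 1},{"dx": 0.035,"dy": -0.128,"gripper": 1},{"dx": 0.035,"dy": -0.128,"gripper": 1},{"dx": 0.035,"dy": -0.128,"gripper": 1},{"dx": 0.035,"dy": -0.128,"gripper": 1},{"dx": 0.035,"dy": -0.128,"gripper": 1},{"dx": 0.035,"dy": -0.128,"gripper": 1},{"dx": 0.035,"dy": -0.128,"gripper": 1},{"dx": 0.035,"dy": -0.128,"gripper": 1},{"dx": 0.035,"dy": -0.128,"gripper": 1},{"dx": 0.035,"dy": -0.128,"gripper": 1},{"dx": 0.035,"dy": -0.128,"gripper": 1},{"dx": 0.035,"dy": -0.128,"gripper": 1},{"dx": 0.035,"dy": -0.128,"gripper": 1},{"dx": 0.035,"dy": -0.128,"gripper": 1}]}}

```text
invalid input
```

```bash
cat >> h.py <<'E'
def go(s,pos,yaw):
    """tool shift/turn units to reach pos (mm), tool down with yaw (rad)"""
    r=R.from_euler("xyz",s["tool_rot"]);t=R.from_euler("xyz",[np.pi,0,yaw])
    rv=(r.inv()*t).as_rotvec()/(np.pi/2)
    print("shift in current axes",(r.inv().apply(np.array(pos)-s["eef_pos"])/300).round(4),"in target axes",(t.inv().apply(np.array(pos)-s["eef_pos"])/300).round(4),"turn",rv.round(4))
def st(s):
    for k in("clock","qpos","eef_pos","tool_rot","force","width","gripper_force"):print(k,np.round(s[k],3))
E
python3 - <<'E'
from cell import ctrl
from h import *
s=ctrl.read_state();st(s);d=ctrl.get_image("wrist");cv2.imwrite("pics/w1.png",d["color"][:,:,::-1])
T=np.eye(4);T[:3,:3]=R.from_euler("xyz",s["tool_rot"]).as_matrix();T[:3,3]=s["eef_pos"];T=T@d["T_tool_cam"]
d["T"]=T;np.savez("w1.npz",**d)
W=cloud(d);c=d["color"].astype(int)
m=(c.max(2)<70)&(W[...,2]>28)&(W[...,2]<46)&(abs(W[...,0]-420)<35)&(abs(W[...,1]-45)<35)
print("grip top",m.sum(),np.nanmedian(W[m],0),cv2.minAreaRect(W[m][:,:2].astype(np.float32)))
go(s,[420,44.7,27],.065)
E
```

```text
clock 0.1
qpos [ 1.04   0.629  0.038  1.518 -0.027  0.996 -0.02 ]
eef_pos [ 291.168 -580.577  252.489]
tool_rot [-3.14  -0.     0.465]
force [-1.064 -0.066 -0.879]
width 85.163
gripper_force 0.0
grip top 0 [nan nan nan] ((0.0, 0.0), (0.0, 0.0), 0.0)
shift in current axes [ 1.3181 -1.6694  0.7544] in target axes [ 0.5639 -2.052   0.7516] turn [-1.100e-03  2.000e-04  2.545e-01]
  return np.nanmean(a, axis, out=out, keepdims=keepdims)
```

View pics/w1.png

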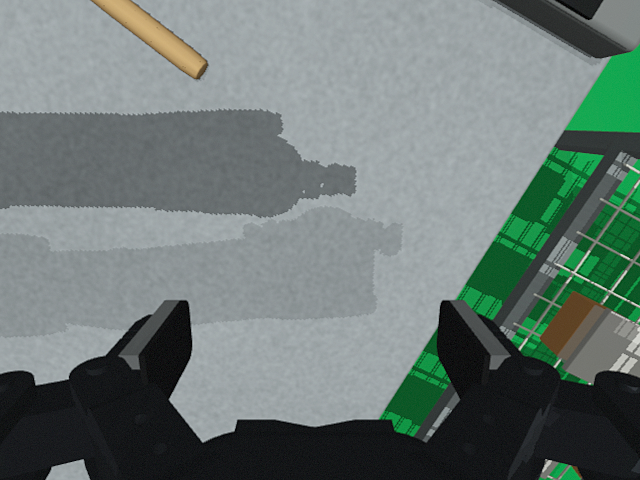

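The move was refused, so the arm hasn't moved. The wrist view shows the bare table, the spatula handle at (150,40) and the fingers at (160,350) and (470,350). I'll give every key in each row.

Emit:
{"fn": "step_arm", "kwargs": {"plan": [{"dx": 0,"dy": 0,"dz": 0,"ax": 0,"ay": 0,"az": 0.085,"gripper": 1},{"dx": 0,"dy": 0,"dz": 0,"ax": 0,"ay": 0,"az": 0.085,"gripper": 1},{"dx": 0,"dy": 0,"dz": 0,"ax": 0,"ay": 0,"az": 0.085,"gripper": 1},{"dx": 0.035,"dy": -0.128,"dz": 0,"ax": 0,"ay": 0,"az": 0,"gripper": 1},{"dx": 0.035,"dy": -0.128,"dz": 0,"ax": 0,"ay": 0,"az": 0,"gripper": 1},{"dx": 0.035,"dy": -0.128,"dz": 0,"ax": 0,"ay": 0,"az": 0,"gripper": 1},{"dx": 0.035,"dy": -0.128,"dz": 0,"ax": 0,"ay": 0,"az": 0,"gripper": 1},{"dx": 0.035,"dy": -0.128,"dz": 0,"ax": 0,"ay": 0,"az": 0,"gripper": 1},{"dx": 0.035,"dy": -0.128,"dz": 0,"ax": 0,"ay": 0,"az": 0,"gripper": 1},{"dx": 0.035,"dy": -0.128,"dz": 0,"ax": 0,"ay": 0,"az": 0,"gripper": 1},{"dx": 0.035,"dy": -0.128,"dz": 0,"ax": 0,"ay": 0,"az": 0,"gripper": 1},{"dx": 0.035,"dy": -0.128,"dz": 0,"ax": 0,"ay": 0,"az": 0,"gripper": 1},{"dx": 0.035,"dy": -0.128,"dz": 0,"ax": 0,"ay": 0,"az": 0,"gripper": 1},{"dx": 0.035,"dy": -0.128,"dz": 0,"ax": 0,"ay": 0,"az": 0,"gripper": 1},{"dx": 0.035,"dy": -0.128,"dz": 0,"ax": 0,"ay": 0,"az": 0,"gripper": 1},{"dx": 0.035,"dy": -0.128,"dz": 0,"ax": 0,"ay": 0,"az": 0,"gripper": 1},{"dx": 0.035,"dy": -0.128,"dz": 0,"ax": 0,"ay": 0,"az": 0,"gripper": 1},{"dx": 0.035,"dy": -0.128,"dz": 0,"ax": 0,"ay": 0,"az": 0,"gripper": 1},{"dx": 0.035,"dy": -0.128,"dz": 0,"ax": 0,"ay": 0,"az": 0,"gripper": 1},{"dx": 0,"dy": 0,"dz": 0,"ax": 0,"ay": 0,"az": 0,"gripper": 1}]}}

```text
clock: 2.65
eef_pos: [420.1, 45.9, 253.3]
tool_rot: [-3.14, -0.001, 0.07]
force: [-0.6, -1.0, 0.1]
width: 85.4
gripper_force: 0.0
```

```bash
cat > w.py <<'E'
from cell import ctrl
from h import *
import sys
def wrist(n):
    s=ctrl.read_state();st(s);d=ctrl.get_image("wrist");cv2.imwrite(f"pics/{n}.png",d["color"][:,:,::-1])
    T=np.eye(4);T[:3,:3]=R.from_euler("xyz",s["tool_rot"]).as_matrix();T[:3,3]=s["eef_pos"];d["T"]=T@d["T_tool_cam"]
    np.savez(n+".npz",**d);return s,d
E
python3 - <<'E'
from w import *
s,d=wrist("w2")
W=cloud(d);c=d["color"].astype(int)
m=(c.max(2)<70)&(W[...,2]>28)&(W[...,2]<46)&(abs(W[...,0]-420)<35)&(abs(W[...,1]-45)<35)
print("grip top",m.sum(),np.nanmedian(W[m],0),cv2.minAreaRect(W[m][:,:2].astype(np.float32)))
go(s,[420,44.7,27],.065)
E
```

```text
clock 2.65
qpos [-0.21   0.309  0.046  2.115 -0.023  0.717 -1.65 ]
eef_pos [420.064  45.944 253.263]
tool_rot [-3.14e+00 -1.00e-03  7.00e-02]
force [-0.582 -1.03   0.105]
width 85.365
gripper_force 0.0
grip top 1219 [422.20260522  43.43493437  37.65432568] ((421.300048828125, 43.330875396728516), (32.02886962890625, 26.043075561523438), 4.763157367706299)
shift in current axes [-0.0009  0.005   0.7542] in target axes [-5.000e-04  4.100e-03  7.542e-01] turn [-0.0008 -0.0004  0.0033]
```

View pics/w2.png

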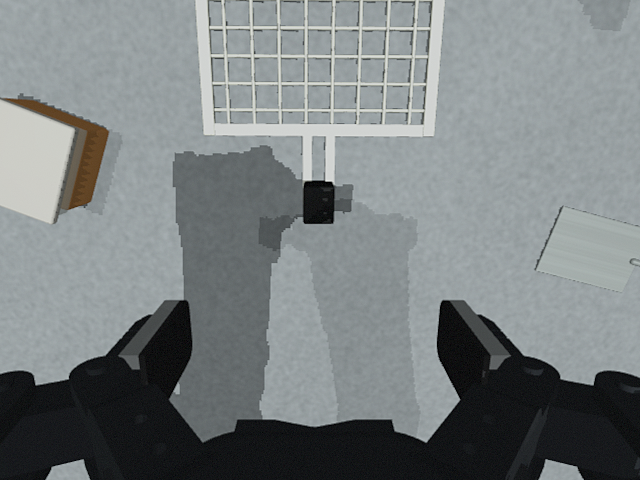

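The wrist view shows the grip block at about (319,202) and the panel's front edge level in the image at row 134. The tool yaw already matches the panel, so I'll descend and grasp.

Emit:
{"fn": "step_arm", "kwargs": {"plan": [{"dx": 0.002,"dy": 0.004,"dz": 0.12,"ax": 0,"ay": 0,"az": 0,"gripper": 1},{"dx": 0.002,"dy": 0.004,"dz": 0.12,"ax": 0,"ay": 0,"az": 0,"gripper": 1},{"dx": 0,"dy": 0,"dz": 0.12,"ax": 0,"ay": 0,"az": 0,"gripper": 1},{"dx": 0,"dy": 0,"dz": 0.12,"ax": 0,"ay": 0,"az": 0,"gripper": 1},{"dx": 0,"dy": 0,"dz": 0.1,"ax": 0,"ay": 0,"az": 0,"gripper": 1},{"dx": 0,"dy": 0,"dz": 0.08,"ax": 0,"ay": 0,"az": 0,"gripper": 1},{"dx": 0,"dy": 0,"dz": 0.05,"ax": 0,"ay": 0,"az": 0,"gripper": 1},{"dx": 0,"dy": 0,"dz": 0.04,"ax": 0,"ay": 0,"az": 0,"gripper": 1},{"dx": 0,"dy": 0,"dz": 0,"ax": 0,"ay": 0,"az": 0,"gripper": 1},{"dx": 0,"dy": 0,"dz": 0,"ax": 0,"ay": 0,"az": 0,"gripper": 0},{"dx": 0,"dy": 0,"dz": 0,"ax": 0,"ay": 0,"az": 0,"gripper": 0},{"dx": 0,"dy": 0,"dz": 0,"ax": 0,"ay": 0,"az": 0,"gripper": 0},{"dx": 0,"dy": 0,"dz": 0,"ax": 0,"ay": 0,"az": 0,"gripper": 0},{"dx": 0,"dy": 0,"dz": 0,"ax": 0,"ay": 0,"az": 0,"gripper": 0},{"dx": 0,"dy": 0,"dz": 0,"ax": 0,"ay": 0,"az": 0,"gripper": 0},{"dx": 0,"dy": 0,"dz": 0,"ax": 0,"ay": 0,"az": 0,"gripper": 0}]}}

```text
clock: 4.7
eef_pos: [418.0, 37.9, 46.9]
tool_rot: [3.133, 0.018, 0.067]
force: [-0.7, 1.3, 8.7]
width: 24.4
gripper_force: 59.2
```

Run:
```python
from w import *
s,d=wrist("w3");print(s["qd"].round(3))
```

```text
clock 4.7
qpos [-2.000e-03  7.360e-01 -2.340e-01  2.271e+00  7.820e-01  2.330e-01
 -2.452e+00]
eef_pos [418.023  37.89   46.892]
tool_rot [3.133 0.018 0.067]
force [-0.656  1.336  8.734]
width 24.402
gripper_force 59.172
[ 0.001  0.     0.001  0.    -0.001  0.001  0.001]
```

View pics/w3.png

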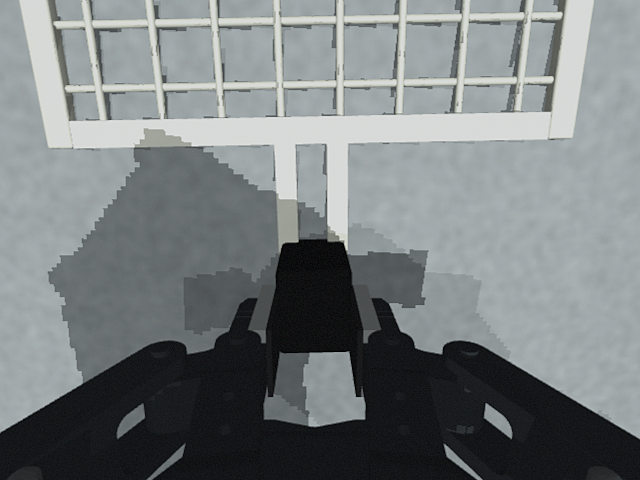

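The wrist view shows the block at (315,300) held only by its top. The arm stopped at z = 47 because joint 6 ran into its limit, this close to the base. I'll let go, rise, tilt the hand about 7° (fingers towards the base) to free that joint, and regrasp deeper.

Emit:
{"fn": "step_arm", "kwargs": {"plan": [{"dx": 0,"dy": 0,"dz": 0,"ax": 0,"ay": 0,"az": 0,"gripper": 1},{"dx": 0,"dy": 0,"dz": 0,"ax": 0,"ay": 0,"az": 0,"gripper": 1},{"dx": 0,"dy": 0,"dz": 0,"ax": 0,"ay": 0,"az": 0,"gripper": 1},{"dx": 0,"dy": 0,"dz": 0,"ax": 0,"ay": 0,"az": 0,"gripper": 1},{"dx": 0,"dy": 0,"dz": -0.06,"ax": 0,"ay": 0,"az": 0,"gripper": 1},{"dx": 0,"dy": 0,"dz": -0.08,"ax": 0,"ay": 0,"az": 0,"gripper": 1},{"dx": 0,"dy": 0,"dz": -0.08,"ax": 0,"ay": 0,"az": 0,"gripper": 1},{"dx": 0,"dy": 0,"dz": -0.08,"ax": 0,"ay": 0,"az": 0,"gripper": 1},{"dx": 0,"dy": 0,"dz": 0,"ax": 0,"ay": -0.039,"az": 0,"gripper": 1},{"dx": 0,"dy": 0,"dz": 0,"ax": 0,"ay": -0.039,"az": 0,"gripper": 1},{"dx": 0,"dy": 0,"dz": 0,"ax": 0,"ay": 0,"az": 0,"gripper": 1},{"dx": 0,"dy": 0,"dz": 0,"ax": 0,"ay": 0,"az": 0,"gripper": 1}]}}

```text
clock: 6.25
eef_pos: [418.6, 38.0, 136.0]
tool_rot: [3.132, 0.142, 0.064]
force: [-0.4, -0.3, -0.2]
width: 85.6
gripper_force: 0.0
```

```bash
cat >> h.py <<'E'
def tgt(s,pos,rot,hold=None):
    r=R.from_euler("xyz",s["tool_rot"]);t=R.from_euler("xyz",rot)
    print("turn",((r.inv()*t).as_rotvec()/(np.pi/2)).round(4),"shift cur",(r.inv().apply(np.array(pos)-s["eef_pos"])/300).round(4),"shift target axes",(t.inv().apply(np.array(pos)-s["eef_pos"])/300).round(4))
E
cat > meas.py <<'E'
from w import *
def grip(d,c0):
    W=cloud(d);c=d["color"].astype(int)
    m=(c.max(2)<70)&(W[...,2]>28)&(W[...,2]<46)&(np.hypot(W[...,0]-c0[0],W[...,1]-c0[1])<32)
    n,l,st_,_=cv2.connectedComponentsWithStats(m.astype(np.uint8));i=1+st_[1:,4].argmax();m=l==i
    print("grip top",m.sum(),np.nanmedian(W[m],0),cv2.minAreaRect(W[m][:,:2].astype(np.float32)))
    w=(c.min(2)>150)&(W[...,2]<20)&(abs(W[...,1]-45)<110)&(W[...,0]>450)&(W[...,0]<492)
    p=W[w];
    # front edge: lowest x per y-bin
    ys=np.arange(-30,120,8);e=[(y,np.nanpercentile(p[abs(p[:,1]-y)<4][:,0],5)) for y in ys if (abs(p[:,1]-y)<4).sum()>20 and abs(y-45)>22]
    e=np.array(e);f=np.polyfit(e[:,0],e[:,1],1);print("panel yaw deg",-np.degrees(np.arctan(f[0])),np.abs(e[:,1]-np.polyval(f,e[:,0])).max())
E
python3 - <<'E'
from meas import *
s,d=wrist("w4");grip(d,(420,43))
E
```

```text
clock 6.25
qpos [ 0.236  0.63  -0.572  2.117  0.496  0.685 -2.193]
eef_pos [418.626  38.037 135.967]
tool_rot [3.132 0.142 0.064]
force [-0.446 -0.329 -0.218]
width 85.573
gripper_force 0.0
grip top 2783 [424.0783673   38.99068559  37.65665285] ((421.8951110839844, 38.8912467956543), (32.05719757080078, 25.51293182373047), 5.032257080078125)
panel yaw deg -10.360023221981628 6.612359510135548
```

Run:
```python
from w import *
s=ctrl.read_state();tgt(s,[421.9,38.9,27],[np.pi,.125,.078])
```

```text
turn [ 0.0052  0.0108 -0.0085] shift cur [ 0.0626 -0.0057  0.3582] shift target axes [ 0.0566 -0.002   0.3593]
```

Emit:
{"fn": "step_arm", "kwargs": {"plan": [{"dx": 0,"dy": 0,"dz": 0,"ax": 0.005,"ay": 0.011,"az": -0.009,"gripper": 1},{"dx": 0.028,"dy": -0.001,"dz": 0,"ax": 0,"ay": 0,"az": 0,"gripper": 1},{"dx": 0.028,"dy": -0.001,"dz": 0,"ax": 0,"ay": 0,"az": 0,"gripper": 1},{"dx": 0,"dy": 0,"dz": 0.07,"ax": 0,"ay": 0,"az": 0,"gripper": 1},{"dx": 0,"dy": 0,"dz": 0.07,"ax": 0,"ay": 0,"az": 0,"gripper": 1},{"dx": 0,"dy": 0,"dz": 0.07,"ax": 0,"ay": 0,"az": 0,"gripper": 1},{"dx": 0,"dy": 0,"dz": 0.05,"ax": 0,"ay": 0,"az": 0,"gripper": 1},{"dx": 0,"dy": 0,"dz": 0.05,"ax": 0,"ay": 0,"az": 0,"gripper": 1},{"dx": 0,"dy": 0,"dz": 0.03,"ax": 0,"ay": 0,"az": 0,"gripper": 1},{"dx": 0,"dy": 0,"dz": 0.018,"ax": 0,"ay": 0,"az": 0,"gripper": 1},{"dx": 0,"dy": 0,"dz": 0,"ax": 0,"ay": 0,"az": 0,"gripper": 1},{"dx": 0,"dy": 0,"dz": 0,"ax": 0,"ay": 0,"az": 0,"gripper": 1}]}}

```text
clock: 7.8
eef_pos: [422.9, 39.1, 27.8]
tool_rot: [-3.141, 0.124, 0.078]
force: [-0.2, -0.4, 0.4]
width: 85.7
gripper_force: 0.0
```

Run:
```python
from w import *
s,d=wrist("w5");tgt(s,[421.9,38.9,27],[np.pi,.125,.078])
```

```text
clock 7.8
qpos [ 0.102  0.817 -0.376  2.168  0.697  0.409 -2.343]
eef_pos [422.948  39.143  27.828]
tool_rot [-3.141  0.124  0.078]
force [-0.237 -0.381  0.385]
width 85.68
gripper_force 0.0
turn [-0.0001 -0.0008  0.0002] shift cur [-0.0032  0.0005  0.0032] shift target axes [-0.0032  0.0005  0.0032]
```

Emit:
{"fn": "step_arm", "kwargs": {"plan": [{"dx": 0,"dy": 0,"dz": 0,"ax": 0,"ay": 0,"az": 0,"gripper": 0},{"dx": 0,"dy": 0,"dz": 0,"ax": 0,"ay": 0,"az": 0,"gripper": 0},{"dx": 0,"dy": 0,"dz": 0,"ax": 0,"ay": 0,"az": 0,"gripper": 0},{"dx": 0,"dy": 0,"dz": 0,"ax": 0,"ay": 0,"az": 0,"gripper": 0},{"dx": 0,"dy": 0,"dz": 0,"ax": 0,"ay": 0,"az": 0,"gripper": 0},{"dx": 0,"dy": 0,"dz": 0,"ax": 0,"ay": 0,"az": 0,"gripper": 0},{"dx": -0.005,"dy": 0,"dz": -0.04,"ax": 0,"ay": 0,"az": 0,"gripper": 0},{"dx": -0.005,"dy": 0,"dz": -0.04,"ax": 0,"ay": 0,"az": 0,"gripper": 0},{"dx": -0.005,"dy": 0,"dz": -0.04,"ax": 0,"ay": 0,"az": 0,"gripper": 0},{"dx": -0.005,"dy": 0,"dz": -0.04,"ax": 0,"ay": 0,"az": 0,"gripper": 0},{"dx": -0.005,"dy": 0,"dz": -0.04,"ax": 0,"ay": 0,"az": 0,"gripper": 0},{"dx": 0,"dy": 0,"dz": 0,"ax": 0,"ay": 0,"az": 0,"gripper": 0}]}}

```text
clock: 9.35
eef_pos: [423.2, 39.1, 88.9]
tool_rot: [-3.141, 0.123, 0.078]
force: [0.0, 0.4, -4.0]
width: 25.3
gripper_force: 59.2
```

```bash
cat > pan.py <<'E'
from w import *
def panel(n):
    s,d=wrist(n);W=cloud(d);c=d["color"].astype(int)
    # panel points in tool frame levelled: white and well above the scene
    m=(c.min(2)>150)&(W[...,2]>s["eef_pos"][2]-80)&(d["range_z"]>0)
    p=W[m];f=np.linalg.lstsq(np.c_[p[:,:2],np.ones(len(p))],p[:,2],rcond=None)[0]
    e=np.abs(p[:,2]-np.c_[p[:,:2],np.ones(len(p))]@f);k=e<4
    f=np.linalg.lstsq(np.c_[p[k,:2],np.ones(k.sum())],p[k,2],rcond=None)[0];p=p[k]
    r=cv2.minAreaRect(p[:,:2].astype(np.float32))
    print("panel n",len(p),"slope deg x,y",np.degrees(f[:2]).round(2),"top z at centre",f@[*r[0],1],"z range",np.percentile(p[:,2],[1,99]),"rect",r,cv2.boxPoints(r).round(1).tolist())
    return s,d,f
E
python3 - <<'E'
from pan import *
panel("w6")
E
```

```text
clock 9.35
qpos [ 0.187  0.708 -0.5    2.149  0.592  0.555 -2.257]
eef_pos [423.176  39.089  88.911]
tool_rot [-3.141  0.123  0.078]
force [ 0.036  0.385 -3.968]
width 25.264
gripper_force 59.232
panel n 38339 slope deg x,y [-2.2  -0.24] top z at centre 66.4961490364432 z range [63.63581932 68.12362463] rect ((486.1340637207031, 44.94624328613281), (70.76009368896484, 201.3217315673828), 4.466794490814209) [[443.0, 142.5], [458.70001220703125, -58.20000076293945], [529.2000122070312, -52.70000076293945], [513.5999755859375, 148.10000610351562]]
```

View pics/w6.png

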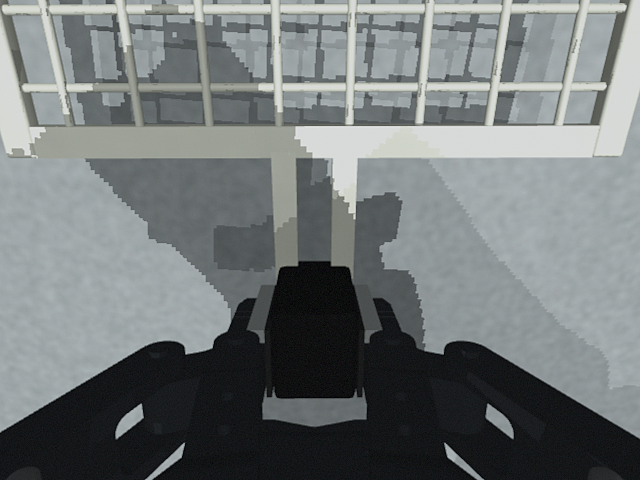

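The panel is firmly held and sags 2.2° nose-down; its yaw matches the tool, with the front frame at row 140. I'll level it, turn it to the rack's yaw and carry it in front of the rack.

Run:
```python
from w import *
s=ctrl.read_state();tgt(s,[440,248.5,190],[np.pi,.085,-.0733])
```

```text
turn [0.0099 0.0245 0.0958] shift cur [ 0.0688 -0.6919 -0.3496] shift target axes [-0.023  -0.7007 -0.3379]
```

Emit:
{"fn": "step_arm", "kwargs": {"plan": [{"dx": 0,"dy": 0,"dz": -0.04,"ax": 0.0033,"ay": 0.0082,"az": 0.032,"gripper": 0},{"dx": 0,"dy": 0,"dz": -0.04,"ax": 0.0033,"ay": 0.0082,"az": 0.032,"gripper": 0},{"dx": 0,"dy": 0,"dz": -0.04,"ax": 0.0033,"ay": 0.0081,"az": 0.0318,"gripper": 0},{"dx": -0.003,"dy": 0,"dz": -0.04,"ax": 0,"ay": 0,"az": 0,"gripper": 0},{"dx": -0.004,"dy": -0.02,"dz": -0.04,"ax": 0,"ay": 0,"az": 0,"gripper": 0},{"dx": -0.004,"dy": -0.03,"dz": -0.04,"ax": 0,"ay": 0,"az": 0,"gripper": 0},{"dx": -0.003,"dy": -0.05,"dz": -0.04,"ax": 0,"ay": 0,"az": 0,"gripper": 0},{"dx": -0.003,"dy": -0.06,"dz": -0.04,"ax": 0,"ay": 0,"az": 0,"gripper": 0},{"dx": 0,"dy": -0.06,"dz": -0.018,"ax": 0,"ay": 0,"az": 0,"gripper": 0},{"dx": 0,"dy": -0.06,"dz": 0,"ax": 0,"ay": 0,"az": 0,"gripper": 0},{"dx": 0,"dy": -0.06,"dz": 0,"ax": 0,"ay": 0,"az": 0,"gripper": 0},{"dx": 0,"dy": -0.06,"dz": 0,"ax": 0,"ay": 0,"az": 0,"gripper": 0},{"dx": 0,"dy": -0.06,"dz": 0,"ax": 0,"ay": 0,"az": 0,"gripper": 0},{"dx": 0,"dy": -0.06,"dz": 0,"ax": 0,"ay": 0,"az": 0,"gripper": 0},{"dx": 0,"dy": -0.06,"dz": 0,"ax": 0,"ay": 0,"az": 0,"gripper": 0},{"dx": 0,"dy": -0.06,"dz": 0,"ax": 0,"ay": 0,"az": 0,"gripper": 0},{"dx": 0,"dy": -0.04,"dz": 0,"ax": 0,"ay": 0,"az": 0,"gripper": 0},{"dx": 0,"dy": -0.02,"dz": 0,"ax": 0,"ay": 0,"az": 0,"gripper": 0},{"dx": 0,"dy": 0,"dz": 0,"ax": 0,"ay": 0,"az": 0,"gripper": 0},{"dx": 0,"dy": 0,"dz": 0,"ax": 0,"ay": 0,"az": 0,"gripper": 0}]}}

```text
clock: 11.9
eef_pos: [442.4, 247.8, 189.2]
tool_rot: [3.14, 0.086, -0.074]
force: [0.6, 0.2, -3.4]
width: 25.1
gripper_force: 59.4
```

Run:
```python
from pan import *
s,d,f=panel("w7");tgt(s,[440,248.5,188],[np.pi,.085,-.0733])
for n in("top","side"):
    q=ctrl.get_image(n);np.savez(n+"2.npz",**q);cv2.imwrite(f"pics/{n}2.png",q["color"][:,:,::-1])
a=cv2.imread("pics/side2.png")[150:390,120:440];cv2.imwrite("pics/c2.png",cv2.resize(a,(800,600),interpolation=2))
# panel in both fixed cameras, in the rack frame
yaw=np.deg2rad(-4.2);ex=np.array([np.cos(yaw),np.sin(yaw)]);ey=np.array([-ex[1],ex[0]]);o=np.array([763.8,224.9])
for n in("top","side"):
    q=dict(np.load(n+"2.npz"));W=cloud(q).reshape(-1,3);c=q["color"].reshape(-1,3).astype(int)
    a=(W[:,:2]-o)@ex;b=(W[:,:2]-o)@ey;z=W[:,2]
    k=(a>-275)&(a<-100)&(abs(b)<125)&(z>150)&(z<182)
    A=np.c_[a[k],b[k],np.ones(k.sum())];g=np.linalg.lstsq(A,z[k],rcond=None)[0];kk=abs(A@g-z[k])<6;g=np.linalg.lstsq(A[kk],z[k][kk],rcond=None)[0]
    P=A[kk][:,:2];print(n,kk.sum(),"slope",np.degrees(g[:2]).round(2),"top z nose/front",g@[-120,0,1],g@[-270,0,1],cv2.minAreaRect(P.astype(np.float32)),np.percentile(P,[.5,99.5],axis=0).round(1).tolist())
```

```text
clock 11.9
qpos [-0.144  0.607 -0.592  1.906  0.371  0.815 -2.573]
eef_pos [442.434 247.769 189.233]
tool_rot [ 3.14   0.086 -0.074]
force [ 0.643  0.238 -3.353]
width 25.14
gripper_force 59.383
panel n 42259 slope deg x,y [-0.31 -0.13] top z at centre 168.85208333417089 z range [166.65766598 170.73732599] rect ((504.9049377441406, 243.95803833007812), (201.2080078125, 73.76953887939453), 85.82891082763672) [[460.79998779296875, 146.3000030517578], [534.4000244140625, 140.89999389648438], [549.0, 341.6000061035156], [475.3999938964844, 347.0]]
turn [ 0.0007  0.0007 -0.0004] shift cur [-0.0079 -0.0018  0.0048] shift target axes [-0.0079 -0.0018  0.0048]
top 1244 slope [ 1.71 -0.18] top z nose/front 174.52241923530445 170.0405077654783 ((-196.61294555664062, -0.0210418701171875), (155.9156036376953, 200.95318603515625), 0.18764597177505493) [[-268.8, -100.1], [-119.3, 99.6]]
side 1793 slope [1.74 0.16] top z nose/front 172.8072093238653 168.25463750289424 ((-194.65744018554688, -0.377105712890625), (159.4676055908203, 208.1481475830078), 0.5062024593353271) [[-270.0, -99.0], [-115.7, 101.6]]
```

View pics/c2.png

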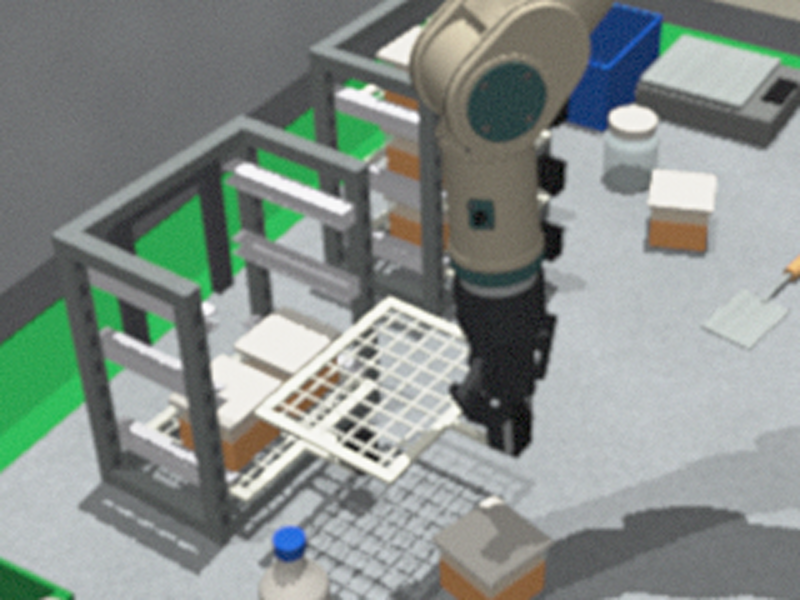

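The side crop shows the panel level in front of the rack at about (370,390), clear of the spray bottle at (290,560). The wrist and the fixed cameras disagree by 2° on its tilt, so I'll check each against the flat table.

Run:
```python
from h import *
def pl(p):
    A=np.c_[p[:,:2],np.ones(len(p))];g=np.linalg.lstsq(A,p[:,2],rcond=None)[0];k=abs(A@g-p[:,2])<5
    return np.degrees(np.linalg.lstsq(A[k],p[k,2],rcond=None)[0][:2]).round(2),np.median(p[k,2]).round(1)
for n in("w2","w4","w5","w6"):
    d=dict(np.load(n+".npz"));W=cloud(d);c=d["color"].astype(int);m=(W[...,2]<9)&(W[...,2]>-9)&(abs(W[...,0]-520)<150);print(n,m.sum(),pl(W[m]))
for n in("w5",):
    m=(c.min(2)>150)&(W[...,2]<80);d=dict(np.load(n+".npz"));W=cloud(d);c=d["color"].astype(int);m=(c.min(2)>165)&(W[...,2]<12);print("panel flat",m.sum(),pl(W[m]))
for n in("top","side"):
    d=dict(np.load(n+"2.npz"));W=cloud(d);m=(abs(W[...,2])<10)&(W[...,0]>400)&(W[...,0]<800)&(abs(W[...,1]-100)<350);print(n,m.sum(),pl(W[m]))
```

```text
w2 148656 (array([ 0.05, -0.1 ]), np.float64(-0.0))
w4 169253 (array([ 0.48, -0.04]), np.float64(-0.1))
w5 224707 (array([1.22, 0.02]), np.float64(0.1))
w6 144060 (array([ 0.06, -0.06]), np.float64(-0.2))
panel flat 32119 (array([ 1.27, -0.01]), np.float64(5.4))
top 16979 (array([0.  , 0.07]), np.float64(1.6))
side 17430 (array([0.02, 0.02]), np.float64(0.8))
```

Run:
```python
from h import *
yaw=np.deg2rad(-4.2);ex=np.array([np.cos(yaw),np.sin(yaw)]);ey=np.array([-ex[1],ex[0]]);o=np.array([763.8,224.9])
for n in("top2","side2","w7"):
    q=dict(np.load(n+".npz"));W=cloud(q);c=q["color"].astype(int).min(2).ravel();W=W.reshape(-1,3)
    a=(W[:,:2]-o)@ex;b=(W[:,:2]-o)@ey;z=W[:,2]
    for lo,hi,bl,bh in((-268,-262,-98,98),(-262,-230,90,98),(-262,-230,-98,-90),(-230,-200,90,98),(-230,-200,-98,-90),(-190,-160,90,98),(-190,-160,-98,-90),(-160,-130,90,98),(-160,-130,-98,-90),(-127,-121,-98,98)):
        k=(a>lo)&(a<hi)&(b>bl)&(b<bh)&(z>140)&(z<195)
        if k.sum()>5: print(n,(lo,hi,bl),k.sum(),np.median(z[k]).round(1),np.percentile(z[k],[25,75]).round(1))
```

```text
top2 (-268, -262, -98) 81 171.4 [169.1 173.4]
top2 (-262, -230, -98) 32 171.0 [169.5 173.6]
top2 (-230, -200, 90) 14 172.3 [170.9 174.2]
top2 (-230, -200, -98) 26 172.2 [171.5 174.1]
top2 (-190, -160, 90) 32 173.8 [171.3 176. ]
top2 (-190, -160, -98) 31 173.0 [171.1 175.7]
top2 (-160, -130, 90) 34 174.4 [171.5 176.7]
top2 (-160, -130, -98) 31 174.6 [172.4 176.2]
top2 (-127, -121, -98) 141 175.1 [172.9 176.8]
side2 (-268, -262, -98) 122 168.9 [166.5 170.6]
side2 (-262, -230, 90) 42 169.6 [168.1 171.1]
side2 (-230, -200, 90) 32 170.3 [169.7 171.4]
side2 (-230, -200, -98) 8 170.2 [168.3 171.2]
side2 (-190, -160, 90) 36 172.4 [170.4 173.5]
side2 (-190, -160, -98) 38 171.2 [169.6 172.6]
side2 (-160, -130, 90) 37 173.1 [171.8 174.9]
side2 (-160, -130, -98) 35 172.6 [171.3 174. ]
side2 (-127, -121, -98) 182 173.2 [171.7 174.8]
w7 (-268, -262, -98) 11146 169.0 [168.5 169.4]
w7 (-262, -230, 90) 2495 168.9 [168.2 169.5]
w7 (-262, -230, -98) 3109 169.5 [168.9 170. ]
w7 (-230, -200, 90) 190 167.5 [165.8 168.9]
w7 (-230, -200, -98) 449 169.9 [169.  170.5]
```

Both fixed cameras agree the nose is 1.7° high, and the wrist camera reads wrongly at close range. I'll lower the nose 1.7°, which centres the panel in the slot, and then start in.

Emit:
{"fn": "step_arm", "kwargs": {"plan": [{"dx": 0,"dy": 0,"dz": 0,"ax": 0,"ay": -0.0095,"az": 0,"gripper": 0},{"dx": 0,"dy": 0,"dz": 0,"ax": 0,"ay": -0.0095,"az": 0,"gripper": 0},{"dx": 0.022,"dy": 0,"dz": -0.0025,"ax": 0,"ay": 0,"az": 0,"gripper": 0},{"dx": 0.022,"dy": 0,"dz": -0.0025,"ax": 0,"ay": 0,"az": 0,"gripper": 0},{"dx": 0.022,"dy": 0,"dz": -0.0025,"ax": 0,"ay": 0,"az": 0,"gripper": 0},{"dx": 0.022,"dy": 0,"dz": -0.0025,"ax": 0,"ay": 0,"az": 0,"gripper": 0},{"dx": 0.012,"dy": 0,"dz": -0.0014,"ax": 0,"ay": 0,"az": 0,"gripper": 0},{"dx": 0,"dy": 0,"dz": 0,"ax": 0,"ay": 0,"az": 0,"gripper": 0},{"dx": 0,"dy": 0,"dz": 0,"ax": 0,"ay": 0,"az": 0,"gripper": 0}]}}

```text
clock: 13.18
eef_pos: [472.2, 246.5, 189.2]
tool_rot: [3.141, 0.116, -0.073]
force: [0.2, 0.3, -4.0]
width: 25.4
gripper_force: 59.4
```

```bash
cat > fx.py <<'E'
from w import *
yaw=np.deg2rad(-4.2);ex=np.array([np.cos(yaw),np.sin(yaw)]);ey=np.array([-ex[1],ex[0]]);o=np.array([763.8,224.9])
def fixed(tag,a0):
    s=ctrl.read_state();st(s);print("TCP in rack frame",((s["eef_pos"][:2]-o)@ex).round(1),((s["eef_pos"][:2]-o)@ey).round(1))
    for n in("top","side"):
        q=ctrl.get_image(n);np.savez(n+tag+".npz",**q);cv2.imwrite(f"pics/{n}{tag}.png",q["color"][:,:,::-1])
        W=cloud(q).reshape(-1,3);a=(W[:,:2]-o)@ex;b=(W[:,:2]-o)@ey;z=W[:,2]
        for nm,da,db in(("front",(-73,-67),(-98,98)),("mid",(-30,30),(-98,98)),("nose",(67,73),(-84,84))):
            k=(a-a0>da[0])&(a-a0<da[1])&(b>db[0])&(b<db[1])&(z>147)&(z<180)
            if k.sum()>5:print(n,nm,k.sum(),"z",np.median(z[k]).round(1))
        k=(abs(a-a0)<85)&(abs(b)<106)&(a<-82)&(z>147)&(z<180)
        if k.sum()>20:print(n,"outside part a,b extents",np.percentile(a[k],[.5,99.5]).round(1),np.percentile(b[k],[.5,99.5]).round(1),cv2.minAreaRect(np.c_[a[k],b[k]].astype(np.float32)))
E
python3 - <<'E'
from fx import *
fixed("3",-165)
E
```

```text
clock 13.175
qpos [-0.115  0.654 -0.598  1.814  0.358  0.889 -2.514]
eef_pos [472.206 246.46  189.237]
tool_rot [ 3.141  0.116 -0.073]
force [ 0.183  0.297 -4.032]
width 25.357
gripper_force 59.38
TCP in rack frame -292.4 0.1
top front 60 z 169.8
top mid 337 z 168.3
top nose 120 z 169.0
top outside part a,b extents [-239.3  -89.6] [-99.  100.4] ((-164.47000122070312, 0.775299072265625), (150.95773315429688, 199.79354858398438), 0.13230259716510773)
side front 106 z 167.7
side mid 497 z 166.5
side nose 162 z 167.3
side outside part a,b extents [-244.2  -87.1] [-98.  102.3] ((-166.37744140625, 0.7381744384765625), (166.18067932128906, 205.2814483642578), 0.4428124725818634)
```

Emit:
{"fn": "step_arm", "kwargs": {"plan": [{"dx": 0,"dy": 0.0023,"dz": 0,"ax": 0,"ay": 0,"az": 0,"gripper": 0},{"dx": 0.02,"dy": 0,"dz": -0.0023,"ax": 0,"ay": 0,"az": 0,"gripper": 0},{"dx": 0.02,"dy": 0,"dz": -0.0023,"ax": 0,"ay": 0,"az": 0,"gripper": 0},{"dx": 0.02,"dy": 0,"dz": -0.0023,"ax": 0,"ay": 0,"az": 0,"gripper": 0},{"dx": 0.02,"dy": 0,"dz": -0.0023,"ax": 0,"ay": 0,"az": 0,"gripper": 0},{"dx": 0.02,"dy": 0,"dz": -0.0023,"ax": 0,"ay": 0,"az": 0,"gripper": 0},{"dx": 0,"dy": 0,"dz": 0,"ax": 0,"ay": 0,"az": 0,"gripper": 0}]}}

```text
clock: 14.15
eef_pos: [503.2, 243.4, 189.1]
tool_rot: [3.142, 0.116, -0.074]
force: [0.6, 0.4, -3.7]
width: 25.3
gripper_force: 59.4
```

Run:
```python
from fx import *
fixed("4",-135)
a=cv2.imread("pics/side4.png")[190:370,130:370];b=cv2.imread("pics/top4.png")[120:300,170:290];cv2.imwrite("pics/c4.png",cv2.hconcat([cv2.resize(a,(480,600)),cv2.resize(b,(320,600))]))
```

```text
clock 14.15
qpos [-0.101  0.686 -0.592  1.741  0.364  0.932 -2.479]
eef_pos [503.158 243.412 189.108]
tool_rot [ 3.142  0.116 -0.074]
force [ 0.595  0.426 -3.68 ]
width 25.345
gripper_force 59.376
TCP in rack frame -261.3 -0.6
top front 53 z 168.8
top mid 318 z 167.7
top nose 118 z 169.3
top outside part a,b extents [-208.3  -82.2] [-100.    99.7] ((-145.4017333984375, 2.912506103515625), (206.01852416992188, 126.63143157958984), 89.99693298339844)
side front 114 z 167.7
side mid 488 z 166.5
side nose 153 z 167.0
side outside part a,b extents [-216.6  -82.6] [-99.5 101.8] ((-150.53424072265625, 0.8808135986328125), (204.24537658691406, 136.65826416015625), 89.91439056396484)
```

View pics/c4.png

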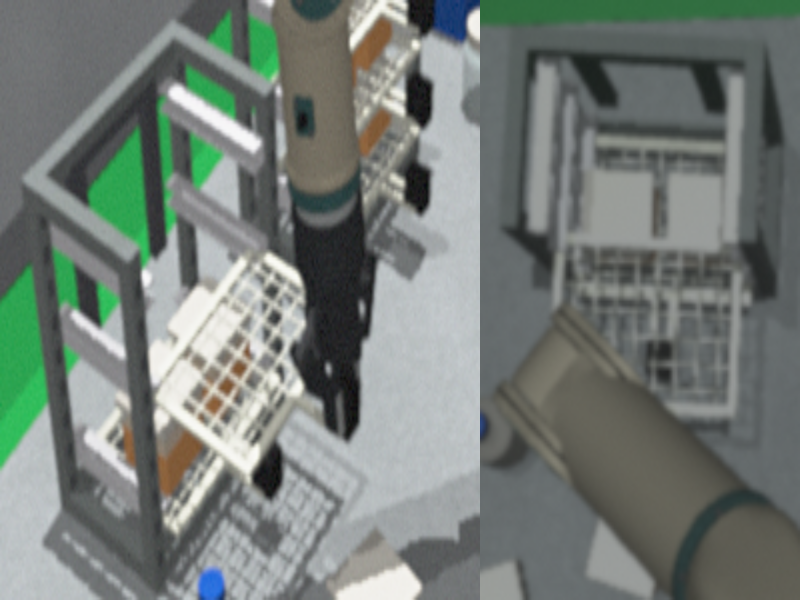

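The crop shows the nose between the posts at channel height, with about 16 mm inserted and no contact force. I'll slide further in.

Emit:
{"fn": "step_arm", "kwargs": {"plan": [{"dx": 0.0265,"dy": 0,"dz": -0.0031,"ax": 0,"ay": 0,"az": 0,"gripper": 0},{"dx": 0.0265,"dy": 0,"dz": -0.0031,"ax": 0,"ay": 0,"az": 0,"gripper": 0},{"dx": 0.0265,"dy": 0,"dz": -0.0031,"ax": 0,"ay": 0,"az": 0,"gripper": 0},{"dx": 0.0265,"dy": 0,"dz": -0.0031,"ax": 0,"ay": 0,"az": 0,"gripper": 0},{"dx": 0.0265,"dy": 0,"dz": -0.0031,"ax": 0,"ay": 0,"az": 0,"gripper": 0},{"dx": 0,"dy": 0,"dz": 0,"ax": 0,"ay": 0,"az": 0,"gripper": 0}]}}

```text
clock: 15.0
eef_pos: [543.2, 240.4, 189.1]
tool_rot: [3.142, 0.116, -0.074]
force: [0.7, 0.1, -3.5]
width: 25.2
gripper_force: 59.4
```

Emit:
{"fn": "step_arm", "kwargs": {"plan": [{"dx": 0.0265,"dy": 0,"dz": -0.0031,"ax": 0,"ay": 0,"az": 0,"gripper": 0},{"dx": 0.0265,"dy": 0,"dz": -0.0031,"ax": 0,"ay": 0,"az": 0,"gripper": 0},{"dx": 0.0265,"dy": 0,"dz": -0.0031,"ax": 0,"ay": 0,"az": 0,"gripper": 0},{"dx": 0.0265,"dy": 0,"dz": -0.0031,"ax": 0,"ay": 0,"az": 0,"gripper": 0},{"dx": 0.0265,"dy": 0,"dz": -0.0031,"ax": 0,"ay": 0,"az": 0,"gripper": 0},{"dx": 0,"dy": 0,"dz": 0,"ax": 0,"ay": 0,"az": 0,"gripper": 0}]}}

```text
clock: 15.75
eef_pos: [583.2, 237.5, 189.1]
tool_rot: [3.142, 0.115, -0.074]
force: [-0.1, 0.7, -3.3]
width: 24.9
gripper_force: 59.4
```

Run:
```python
from fx import *
fixed("5",-53)
```

```text
clock 15.75
qpos [-0.083  0.778 -0.577  1.529  0.378  1.055 -2.39 ]
eef_pos [583.156 237.5   189.126]
tool_rot [ 3.142  0.115 -0.074]
force [-0.061  0.735 -3.269]
width 24.873
gripper_force 59.371
TCP in rack frame -181.1 -0.7
top front 38 z 169.2
top mid 192 z 168.3
top nose 116 z 168.9
top outside part a,b extents [-128.7  -82.7] [-99.9 -10.8] ((-106.63658142089844, -54.260440826416016), (46.284820556640625, 91.87017822265625), 1.426201343536377)
side front 85 z 167.8
side mid 371 z 166.4
side nose 73 z 167.4
side outside part a,b extents [-135.9  -82.4] [-13.9 101.6] ((-109.9153823852539, 41.40923309326172), (55.269752502441406, 122.94450378417969), 0.19071699678897858)
```

Emit:
{"fn": "step_arm", "kwargs": {"plan": [{"dx": 0.0005,"dy": 0,"dz": 0.004,"ax": 0,"ay": 0,"az": 0,"gripper": 0},{"dx": 0.0005,"dy": 0,"dz": 0.004,"ax": 0,"ay": 0,"az": 0,"gripper": 0},{"dx": 0.0003,"dy": 0,"dz": 0.003,"ax": 0,"ay": 0,"az": 0,"gripper": 0},{"dx": 0,"dy": 0,"dz": 0,"ax": 0,"ay": 0,"az": 0,"gripper": 0},{"dx": 0,"dy": 0,"dz": 0,"ax": 0,"ay": 0,"az": 0,"gripper": 0}]}}

```text
clock: 16.48
eef_pos: [582.5, 237.7, 186.0]
tool_rot: [3.141, 0.116, -0.073]
force: [0.5, 0.8, -4.5]
width: 25.0
gripper_force: 59.4
```

Emit:
{"fn": "step_arm", "kwargs": {"plan": [{"dx": 0.0004,"dy": 0,"dz": 0.003,"ax": 0,"ay": 0,"az": 0,"gripper": 0},{"dx": 0,"dy": 0,"dz": 0,"ax": 0,"ay": 0,"az": 0,"gripper": 0},{"dx": 0,"dy": 0,"dz": 0,"ax": 0,"ay": 0,"az": 0,"gripper": 0}]}}

```text
clock: 16.85
eef_pos: [582.4, 237.7, 185.1]
tool_rot: [3.141, 0.116, -0.073]
force: [0.1, -0.8, -4.0]
width: 25.1
gripper_force: 59.4
```

Emit:
{"fn": "step_arm", "kwargs": {"plan": [{"dx": 0.0003,"dy": 0,"dz": 0.0025,"ax": 0,"ay": 0,"az": 0,"gripper": 0},{"dx": 0,"dy": 0,"dz": 0,"ax": 0,"ay": 0,"az": 0,"gripper": 0},{"dx": 0,"dy": 0,"dz": 0,"ax": 0,"ay": 0,"az": 0,"gripper": 0}]}}

```text
clock: 17.23
eef_pos: [582.6, 237.8, 184.5]
tool_rot: [-3.142, 0.115, -0.073]
force: [-0.3, 0.6, -1.7]
width: 25.1
gripper_force: 59.6
```

Contact with the ledges has begun. I'll release, set the hand upright for clearance from the posts, and regrasp.

Emit:
{"fn": "step_arm", "kwargs": {"plan": [{"dx": 0,"dy": 0,"dz": 0,"ax": 0,"ay": 0,"az": 0,"gripper": 0.6},{"dx": 0,"dy": 0,"dz": 0,"ax": 0,"ay": 0,"az": 0,"gripper": 0.6},{"dx": 0,"dy": 0,"dz": 0,"ax": 0,"ay": 0,"az": 0,"gripper": 0.6},{"dx": 0,"dy": 0,"dz": 0,"ax": 0,"ay": 0.0245,"az": 0,"gripper": 0.6},{"dx": 0,"dy": 0,"dz": 0,"ax": 0,"ay": 0.0245,"az": 0,"gripper": 0.6},{"dx": 0,"dy": 0,"dz": 0,"ax": 0,"ay": 0.0245,"az": 0,"gripper": 0.6},{"dx": 0,"dy": 0,"dz": 0,"ax": 0,"ay": 0,"az": 0,"gripper": 0.6},{"dx": 0,"dy": 0,"dz": 0,"ax": 0,"ay": 0,"az": 0,"gripper": 0.6}]}}

```text
clock: 18.23
eef_pos: [582.8, 237.7, 184.4]
tool_rot: [3.142, 0.0, -0.073]
force: [-0.4, 0.1, -1.0]
width: 51.5
gripper_force: 0.0
```

Run:
```python
from fx import *
fixed("6",-53)
```

```text
clock 18.225
qpos [-0.114  0.727 -0.539  1.636  0.449  0.905 -2.467]
eef_pos [582.813 237.664 184.432]
tool_rot [ 3.142  0.    -0.073]
force [-0.381  0.053 -0.961]
width 51.464
gripper_force 0.0
TCP in rack frame -181.4 -0.5
top front 84 z 160.0
top mid 362 z 166.2
top nose 115 z 172.4
top outside part a,b extents [-135.5  -82.6] [-99.6  50.6] ((-110.16553497314453, -0.9575653076171875), (54.9105339050293, 197.43093872070312), 0.36091238260269165)
side front 91 z 159.1
side mid 450 z 163.9
side nose 82 z 170.2
side outside part a,b extents [-137.3  -82.3] [-52.7 102.4] ((-109.68439483642578, 23.415943145751953), (158.8881072998047, 55.492279052734375), 89.70210266113281)
```

The cameras show the heavy grip tipped the panel about 4.5° nose-up inside the slot. I'll lean the hand to match it, grasp lower, and then bring it level with the hand upright.

Emit:
{"fn": "step_arm", "kwargs": {"plan": [{"dx": 0,"dy": 0,"dz": 0.009,"ax": 0,"ay": 0.0125,"az": 0,"gripper": 0.6},{"dx": 0,"dy": 0,"dz": 0.009,"ax": 0,"ay": 0.0125,"az": 0,"gripper": 0.6},{"dx": 0,"dy": 0,"dz": 0.009,"ax": 0,"ay": 0.0125,"az": 0,"gripper": 0.6},{"dx": 0,"dy": 0,"dz": 0,"ax": 0,"ay": 0.0125,"az": 0,"gripper": 0.6},{"dx": 0,"dy": 0,"dz": 0,"ax": 0,"ay": 0,"az": 0,"gripper": 0.6},{"dx": 0,"dy": 0,"dz": 0,"ax": 0,"ay": 0,"az": 0,"gripper": 0},{"dx": 0,"dy": 0,"dz": 0,"ax": 0,"ay": 0,"az": 0,"gripper": 0},{"dx": 0,"dy": 0,"dz": 0,"ax": 0,"ay": 0,"az": 0,"gripper": 0},{"dx": 0,"dy": 0,"dz": 0,"ax": 0,"ay": 0,"az": 0,"gripper": 0},{"dx": 0,"dy": 0,"dz": 0,"ax": 0,"ay": 0,"az": 0,"gripper": 0}]}}

```text
clock: 19.58
eef_pos: [582.9, 237.8, 176.4]
tool_rot: [-3.141, -0.079, -0.073]
force: [0.0, -0.4, 0.8]
width: 25.1
gripper_force: 61.3
```

Emit:
{"fn": "step_arm", "kwargs": {"plan": [{"dx": 0,"dy": 0,"dz": -0.006,"ax": 0,"ay": -0.01,"az": 0,"gripper": 0},{"dx": 0,"dy": 0,"dz": -0.006,"ax": 0,"ay": -0.01,"az": 0,"gripper": 0},{"dx": 0,"dy": 0,"dz": -0.006,"ax": 0,"ay": -0.01,"az": 0,"gripper": 0},{"dx": 0,"dy": 0,"dz": -0.006,"ax": 0,"ay": -0.01,"az": 0,"gripper": 0},{"dx": 0,"dy": 0,"dz": -0.006,"ax": 0,"ay": -0.01,"az": 0,"gripper": 0},{"dx": 0,"dy": 0,"dz": 0,"ax": 0,"ay": 0,"az": 0,"gripper": 0},{"dx": 0,"dy": 0,"dz": 0,"ax": 0,"ay": 0,"az": 0,"gripper": 0}]}}

```text
clock: 20.45
eef_pos: [582.1, 237.6, 185.1]
tool_rot: [3.141, 0.0, -0.073]
force: [2.2, -1.0, -1.0]
width: 24.9
gripper_force: 61.1
```

Run:
```python
from fx import *
fixed("7",-53)
```

```text
clock 20.45
qpos [-0.113  0.726 -0.54   1.637  0.448  0.906 -2.467]
eef_pos [582.133 237.616 185.078]
tool_rot [ 3.141  0.    -0.073]
force [ 2.168 -1.004 -0.974]
width 24.944
gripper_force 61.131
TCP in rack frame -182.1 -0.6
top front 57 z 164.4
top mid 391 z 164.4
top nose 81 z 164.1
top outside part a,b extents [-135.5  -82.4] [-99.9  47.7] ((-109.85733032226562, -22.690452575683594), (54.933738708496094, 155.19114685058594), 0.7488464713096619)
side front 77 z 163.0
side mid 468 z 162.5
side nose 68 z 163.2
side outside part a,b extents [-135.5  -82.3] [-55.  100.3] ((-109.884033203125, 21.295276641845703), (160.5271759033203, 55.456905364990234), 89.8966293334961)
```

Emit:
{"fn": "step_arm", "kwargs": {"plan": [{"dx": 0.015,"dy": 0,"dz": 0,"ax": 0,"ay": 0,"az": 0,"gripper": 0},{"dx": 0.015,"dy": 0,"dz": 0,"ax": 0,"ay": 0,"az": 0,"gripper": 0},{"dx": 0.015,"dy": 0,"dz": 0,"ax": 0,"ay": 0,"az": 0,"gripper": 0},{"dx": 0.01,"dy": 0,"dz": 0,"ax": 0,"ay": 0,"az": 0,"gripper": 0},{"dx": 0.01,"dy": 0,"dz": 0,"ax": 0,"ay": 0,"az": 0,"gripper": 0}]}}

```text
clock: 21.18
eef_pos: [601.8, 236.3, 185.2]
tool_rot: [3.141, 0.001, -0.073]
force: [-1.1, 0.0, 1.1]
width: 25.2
gripper_force: 61.2
```

Emit:
{"fn": "step_arm", "kwargs": {"plan": [{"dx": 0.004,"dy": 0,"dz": 0,"ax": 0,"ay": 0,"az": 0,"gripper": 0},{"dx": 0.004,"dy": 0,"dz": 0,"ax": 0,"ay": 0,"az": 0,"gripper": 0}]}}

```text
clock: 21.42
eef_pos: [604.0, 236.2, 185.2]
tool_rot: [3.141, 0.001, -0.073]
force: [-1.4, 1.1, 0.6]
width: 25.3
gripper_force: 61.2
```

Emit:
{"fn": "step_arm", "kwargs": {"plan": [{"dx": 0.004,"dy": 0,"dz": 0,"ax": 0,"ay": 0,"az": 0,"gripper": 0},{"dx": 0.004,"dy": 0,"dz": 0,"ax": 0,"ay": 0,"az": 0,"gripper": 0}]}}

```text
clock: 21.68
eef_pos: [606.4, 236.0, 185.2]
tool_rot: [3.141, 0.0, -0.073]
force: [-2.4, 0.5, 1.0]
width: 25.2
gripper_force: 61.2
```

Emit:
{"fn": "step_arm", "kwargs": {"plan": [{"dx": 0.003,"dy": 0,"dz": 0,"ax": 0,"ay": 0,"az": 0,"gripper": 0},{"dx": 0.003,"dy": 0,"dz": 0,"ax": 0,"ay": 0,"az": 0,"gripper": 0}]}}

```text
clock: 21.92
eef_pos: [608.3, 235.8, 185.2]
tool_rot: [3.141, 0.0, -0.073]
force: [-1.1, 0.4, 1.0]
width: 24.7
gripper_force: 61.2
```

Emit:
{"fn": "step_arm", "kwargs": {"plan": [{"dx": 0.003,"dy": 0,"dz": 0,"ax": 0,"ay": 0,"az": 0,"gripper": 0},{"dx": 0.003,"dy": 0,"dz": 0,"ax": 0,"ay": 0,"az": 0,"gripper": 0}]}}

```text
clock: 22.18
eef_pos: [610.1, 235.7, 185.2]
tool_rot: [3.141, 0.0, -0.073]
force: [-0.5, -0.4, 1.3]
width: 25.4
gripper_force: 61.2
```

Emit:
{"fn": "step_arm", "kwargs": {"plan": [{"dx": 0.003,"dy": 0,"dz": 0,"ax": 0,"ay": 0,"az": 0,"gripper": 0}]}}

```text
clock: 22.3
eef_pos: [611.0, 235.6, 185.2]
tool_rot: [3.141, 0.0, -0.073]
force: [-2.3, 0.3, 0.5]
width: 25.3
gripper_force: 61.2
```

Emit:
{"fn": "step_arm", "kwargs": {"plan": [{"dx": 0.003,"dy": 0,"dz": 0,"ax": 0,"ay": 0,"az": 0,"gripper": 0},{"dx": 0.003,"dy": 0,"dz": 0,"ax": 0,"ay": 0,"az": 0,"gripper": 0}]}}

```text
clock: 22.55
eef_pos: [612.8, 235.5, 185.2]
tool_rot: [3.142, 0.0, -0.073]
force: [-1.8, 0.9, 1.2]
width: 24.7
gripper_force: 61.2
```

Emit:
{"fn": "step_arm", "kwargs": {"plan": [{"dx": 0.003,"dy": 0,"dz": 0,"ax": 0,"ay": 0,"az": 0,"gripper": 0}]}}

```text
clock: 22.68
eef_pos: [613.7, 235.4, 185.2]
tool_rot: [3.141, 0.0, -0.073]
force: [-1.0, -0.4, 0.7]
width: 25.3
gripper_force: 61.2
```

Emit:
{"fn": "step_arm", "kwargs": {"plan": [{"dx": 0.003,"dy": 0,"dz": 0,"ax": 0,"ay": 0,"az": 0,"gripper": 0}]}}

```text
clock: 22.8
eef_pos: [614.6, 235.4, 185.2]
tool_rot: [3.141, 0.0, -0.073]
force: [-0.9, -0.5, 0.9]
width: 25.4
gripper_force: 61.2
```

Emit:
{"fn": "step_arm", "kwargs": {"plan": [{"dx": 0.003,"dy": 0,"dz": 0,"ax": 0,"ay": 0,"az": 0,"gripper": 0},{"dx": 0.003,"dy": 0,"dz": 0,"ax": 0,"ay": 0,"az": 0,"gripper": 0}]}}

```text
clock: 23.05
eef_pos: [616.4, 235.3, 185.2]
tool_rot: [3.141, 0.0, -0.073]
force: [-0.9, 0.1, 0.2]
width: 25.0
gripper_force: 61.3
```

Emit:
{"fn": "step_arm", "kwargs": {"plan": [{"dx": 0.003,"dy": 0,"dz": 0,"ax": 0,"ay": 0,"az": 0,"gripper": 0}]}}

```text
clock: 23.18
eef_pos: [617.2, 235.2, 185.2]
tool_rot: [3.141, 0.0, -0.073]
force: [-0.7, -0.1, 0.8]
width: 25.2
gripper_force: 61.3
```

Emit:
{"fn": "step_arm", "kwargs": {"plan": [{"dx": 0.003,"dy": 0,"dz": 0,"ax": 0,"ay": 0,"az": 0,"gripper": 0}]}}

```text
clock: 23.3
eef_pos: [618.1, 235.1, 185.2]
tool_rot: [3.141, 0.0, -0.073]
force: [-0.8, 0.2, 1.5]
width: 25.0
gripper_force: 61.3
```

Emit:
{"fn": "step_arm", "kwargs": {"plan": [{"dx": 0.003,"dy": 0,"dz": 0,"ax": 0,"ay": 0,"az": 0,"gripper": 0}]}}

```text
clock: 23.42
eef_pos: [619.0, 235.1, 185.2]
tool_rot: [3.141, 0.0, -0.073]
force: [-2.1, 0.1, 1.7]
width: 25.3
gripper_force: 61.3
```

Emit:
{"fn": "step_arm", "kwargs": {"plan": [{"dx": 0.003,"dy": 0,"dz": 0,"ax": 0,"ay": 0,"az": 0,"gripper": 0}]}}

```text
clock: 23.55
eef_pos: [619.9, 235.0, 185.2]
tool_rot: [3.141, 0.0, -0.073]
force: [-1.7, 0.5, 2.1]
width: 25.0
gripper_force: 61.3
```

Emit:
{"fn": "step_arm", "kwargs": {"plan": [{"dx": 0.003,"dy": 0,"dz": 0,"ax": 0,"ay": 0,"az": 0,"gripper": 0}]}}

```text
clock: 23.68
eef_pos: [620.8, 234.9, 185.2]
tool_rot: [3.141, 0.0, -0.073]
force: [-1.0, 0.2, 2.1]
width: 25.2
gripper_force: 61.3
```

Emit:
{"fn": "step_arm", "kwargs": {"plan": [{"dx": 0.003,"dy": 0,"dz": 0,"ax": 0,"ay": 0,"az": 0,"gripper": 0}]}}

```text
clock: 23.8
eef_pos: [621.7, 234.9, 185.2]
tool_rot: [3.142, 0.0, -0.073]
force: [-1.2, 0.2, 1.7]
width: 25.3
gripper_force: 61.3
```

Emit:
{"fn": "step_arm", "kwargs": {"plan": [{"dx": 0.003,"dy": 0,"dz": 0,"ax": 0,"ay": 0,"az": 0,"gripper": 0}]}}

```text
clock: 23.92
eef_pos: [622.7, 234.8, 185.2]
tool_rot: [3.142, 0.0, -0.073]
force: [-2.1, -0.7, 2.3]
width: 25.1
gripper_force: 61.4
```

Emit:
{"fn": "step_arm", "kwargs": {"plan": [{"dx": 0.003,"dy": 0,"dz": 0,"ax": 0,"ay": 0,"az": 0,"gripper": 0}]}}

```text
clock: 24.05
eef_pos: [623.5, 234.7, 185.2]
tool_rot: [3.141, 0.0, -0.073]
force: [-1.7, 0.7, 2.0]
width: 25.2
gripper_force: 61.4
```

Emit:
{"fn": "step_arm", "kwargs": {"plan": [{"dx": 0.003,"dy": 0,"dz": 0,"ax": 0,"ay": 0,"az": 0,"gripper": 0}]}}

```text
clock: 24.18
eef_pos: [624.4, 234.7, 185.2]
tool_rot: [3.142, 0.0, -0.073]
force: [-1.7, 0.5, 2.1]
width: 25.2
gripper_force: 61.4
```

Emit:
{"fn": "step_arm", "kwargs": {"plan": [{"dx": 0.003,"dy": 0,"dz": 0,"ax": 0,"ay": 0,"az": 0,"gripper": 0}]}}

```text
clock: 24.3
eef_pos: [624.5, 234.7, 185.2]
tool_rot: [3.141, 0.002, -0.073]
force: [-5.4, -0.1, 4.1]
width: 24.9
gripper_force: 61.8
```

Run:
```python
from fx import *
fixed("8",-12)
q=dict(np.load("top8.npz"));W=cloud(q).reshape(-1,3);a=(W[:,:2]-o)@ex;b=(W[:,:2]-o)@ey;z=W[:,2]
k=(z>158)&(z<172)&(abs(b)<84)&(a>20)&(a<90);h,e=np.histogram(a[k],np.arange(20,92,3));print(list(zip(e.astype(int).tolist(),h.tolist())))
k=(z>130)&(z<290)&(abs(abs(b)-60)<11)&(a>40)&(a<110);h,e=np.histogram(a[k],np.arange(40,112,3));print("stop",list(zip(e.astype(int).tolist(),h.tolist())))
```

```text
clock 24.3
qpos [-0.102  0.777 -0.537  1.519  0.449  0.972 -2.413]
eef_pos [624.479 234.721 185.235]
tool_rot [ 3.141e+00  2.000e-03 -7.300e-02]
force [-5.385 -0.062  4.08 ]
width 24.868
gripper_force 61.789
TCP in rack frame -139.7 -0.4
top front 67 z 164.0
top mid 305 z 164.7
top nose 115 z 165.4
top outside part a,b extents [-90.8 -82.2] [-98.9  -5.8] ((-85.63745880126953, -51.659339904785156), (9.217281341552734, 94.37449645996094), 2.283052682876587)
side front 77 z 163.3
side mid 368 z 163.0
side nose 84 z 163.6
side outside part a,b extents [-96.4 -82.1] [-11.4 100.9] ((-89.20143127441406, 31.852161407470703), (138.32896423339844, 14.234565734863281), 89.74018096923828)
[(20, 8), (23, 7), (26, 7), (29, 7), (32, 4), (35, 17), (38, 39), (41, 8), (44, 7), (47, 9), (50, 58), (53, 60), (56, 52), (59, 47), (62, 0), (65, 1), (68, 1), (71, 0), (74, 1), (77, 0), (80, 0), (83, 0), (86, 0)]
stop [(40, 2), (43, 3), (46, 1), (49, 11), (52, 20), (55, 16), (58, 119), (61, 94), (64, 7), (67, 7), (70, 4), (73, 2), (76, 0), (79, 0), (82, 0), (85, 0), (88, 0), (91, 0), (94, 0), (97, 0), (100, 0), (103, 0), (106, 0)]
```

Contact: the TCP has stopped and the force is rising. I'll press to about 13 N in small steps.

Emit:
{"fn": "step_arm", "kwargs": {"plan": [{"dx": 0.003,"dy": 0,"dz": 0,"ax": 0,"ay": 0,"az": 0,"gripper": 0}]}}

```text
clock: 24.52
eef_pos: [624.6, 234.9, 185.2]
tool_rot: [3.141, 0.003, -0.073]
force: [-8.1, 0.1, 6.4]
width: 25.1
gripper_force: 62.0
```

Emit:
{"fn": "step_arm", "kwargs": {"plan": [{"dx": 0.001,"dy": 0,"dz": 0,"ax": 0,"ay": 0,"az": 0,"gripper": 0}]}}

```text
clock: 24.65
eef_pos: [624.6, 235.0, 185.2]
tool_rot: [3.141, 0.004, -0.073]
force: [-8.3, 0.3, 6.3]
width: 25.3
gripper_force: 62.0
```

Emit:
{"fn": "step_arm", "kwargs": {"plan": [{"dx": 0.003,"dy": 0,"dz": 0,"ax": 0,"ay": 0,"az": 0,"gripper": 0},{"dx": 0.003,"dy": 0,"dz": 0,"ax": 0,"ay": 0,"az": 0,"gripper": 0}]}}

```text
clock: 24.9
eef_pos: [624.7, 235.1, 185.2]
tool_rot: [3.14, 0.007, -0.072]
force: [-14.4, -0.3, 9.2]
width: 25.0
gripper_force: 62.4
```

Emit:
{"fn": "step_arm", "kwargs": {"plan": [{"dx": 0,"dy": 0,"dz": 0,"ax": 0,"ay": 0,"az": 0,"gripper": 0},{"dx": 0,"dy": 0,"dz": 0,"ax": 0,"ay": 0,"az": 0,"gripper": 0},{"dx": 0,"dy": 0,"dz": 0,"ax": 0,"ay": 0,"az": 0,"gripper": 0},{"dx": 0,"dy": 0,"dz": 0,"ax": 0,"ay": 0,"az": 0,"gripper": 0},{"dx": 0,"dy": 0,"dz": 0,"ax": 0,"ay": 0,"az": 0,"gripper": 0},{"dx": 0,"dy": 0,"dz": 0,"ax": 0,"ay": 0,"az": 0,"gripper": 0},{"dx": 0,"dy": 0,"dz": 0,"ax": 0,"ay": 0,"az": 0,"gripper": 0}]}}

```text
clock: 25.78
eef_pos: [624.7, 235.0, 185.2]
tool_rot: [3.14, 0.007, -0.072]
force: [-12.4, -0.9, 8.5]
width: 25.2
gripper_force: 62.4
```

Emit:
{"fn": "step_arm", "kwargs": {"plan": [{"dx": 0,"dy": 0,"dz": 0,"ax": 0,"ay": 0,"az": 0,"gripper": 0.6},{"dx": 0,"dy": 0,"dz": 0,"ax": 0,"ay": 0,"az": 0,"gripper": 0.6},{"dx": 0,"dy": 0,"dz": 0,"ax": 0,"ay": 0,"az": 0,"gripper": 0.6},{"dx": 0,"dy": 0,"dz": 0,"ax": 0,"ay": 0,"az": 0,"gripper": 0.6}]}}

```text
clock: 26.28
eef_pos: [628.6, 234.2, 185.1]
tool_rot: [3.141, -0.0, -0.073]
force: [-0.1, -0.1, -0.5]
width: 51.2
gripper_force: 0.0
```

Run:
```python
from fx import *
fixed("9",-12)
```

```text
clock 26.275
qpos [-0.102  0.781 -0.536  1.509  0.45   0.976 -2.409]
eef_pos [628.596 234.167 185.055]
tool_rot [ 3.141 -0.    -0.073]
force [-0.095 -0.109 -0.473]
width 51.221
gripper_force 0.0
TCP in rack frame -135.5 -0.7
top front 65 z 164.2
top mid 294 z 164.5
top nose 118 z 164.7
top outside part a,b extents [-89.3 -82.1] [-99.  -11.2] ((-85.6666488647461, -54.512107849121094), (89.09297943115234, 7.266266822814941), 89.97869110107422)
side front 76 z 163.4
side mid 332 z 163.1
side nose 80 z 163.3
side outside part a,b extents [-96.5 -82. ] [-70.4 101.2] ((-89.40914916992188, 15.450820922851562), (171.96014404296875, 14.591132164001465), 89.58776092529297)
```

The panel stayed flat on its rails after release. Now I'll retreat: a little back, then up, then away.

Emit:
{"fn": "step_arm", "kwargs": {"plan": [{"dx": -0.01,"dy": 0,"dz": 0,"ax": 0,"ay": 0,"az": 0,"gripper": 0.6},{"dx": 0,"dy": 0,"dz": -0.04,"ax": 0,"ay": 0,"az": 0,"gripper": 0.6},{"dx": 0,"dy": 0,"dz": -0.06,"ax": 0,"ay": 0,"az": 0,"gripper": 0.6},{"dx": 0,"dy": 0,"dz": -0.08,"ax": 0,"ay": 0,"az": 0,"gripper": 0.6},{"dx": -0.04,"dy": 0,"dz": -0.08,"ax": 0,"ay": 0,"az": 0,"gripper": 0.6},{"dx": -0.08,"dy": 0,"dz": -0.06,"ax": 0,"ay": 0,"az": 0,"gripper": 0.6},{"dx": -0.1,"dy": 0,"dz": 0,"ax": 0,"ay": 0,"az": 0,"gripper": 0.6},{"dx": -0.1,"dy": 0,"dz": 0,"ax": 0,"ay": 0,"az": 0,"gripper": 0.6},{"dx": 0,"dy": 0,"dz": 0,"ax": 0,"ay": 0,"az": 0,"gripper": 0.6},{"dx": 0,"dy": 0,"dz": 0,"ax": 0,"ay": 0,"az": 0,"gripper": 0.6}]}}

```text
clock: 27.62
eef_pos: [530.7, 241.6, 282.4]
tool_rot: [-3.141, -0.002, -0.074]
force: [0.0, -0.3, -0.5]
width: 51.1
gripper_force: 0.0
```

Run:
```python
from fx import *
fixed("10",-12)
a=cv2.imread("pics/side10.png")[190:370,130:370];b=cv2.imread("pics/top10.png")[120:300,170:290];cv2.imwrite("pics/c10.png",cv2.hconcat([cv2.resize(a,(480,600)),cv2.resize(b,(320,600))]))
```

```text
clock 27.625
qpos [-0.093  0.556 -0.604  1.665  0.358  1.031 -2.457]
eef_pos [530.731 241.576 282.372]
tool_rot [-3.141e+00 -2.000e-03 -7.400e-02]
force [ 0.032 -0.336 -0.457]
width 51.11
gripper_force 0.0
TCP in rack frame -233.7 -0.4
top front 135 z 164.8
top mid 364 z 164.3
top nose 120 z 165.2
top outside part a,b extents [-96.6 -82.2] [-98.2  97.4] ((-89.53245544433594, -0.3658294677734375), (196.0558319091797, 14.826990127563477), 89.96528625488281)
side front 137 z 162.9
side mid 456 z 163.3
side nose 72 z 163.4
side outside part a,b extents [-96.2 -82. ] [-98.5 100. ] ((-89.4432601928711, -2.3303909301757812), (206.8903045654297, 14.743532180786133), 89.91496276855469)
```

View pics/c10.png

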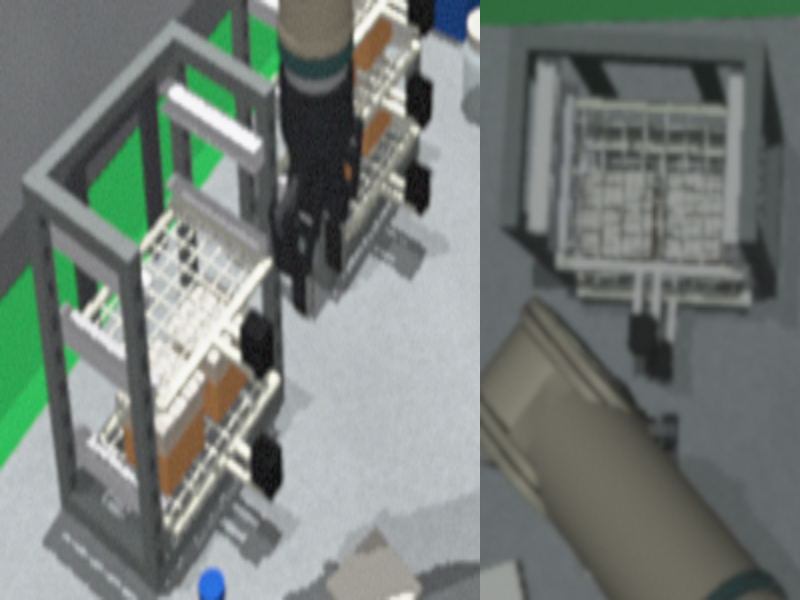

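The final view shows the panel flat in the target rails, against the end stop, with its grip at (257,345) towards the robot. The tubs are in place and the hand is clear.

```bash
python3 -c "
from cell import ctrl
print(ctrl.finish_job())"
```

```text
the job is handed in; nothing more can be done
None
```

The shelf panel lies flat on the target rails, grip towards the robot; I pressed it against the end stop at 12–14 N measured at the wrist for about 0.9 s, then released it and backed the hand clear. The job is handed in at about 28 s on the robot clock, but no verdict came back.

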